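Make the set light ready for the shoot

ROBOT

A 6-joint arm with a two-finger parallel gripper is mounted at the origin on the work surface. World frame = base frame: x ahead of the robot, y to its left, z up, the work surface at z = 0. Lengths are in mm, angles in rad, forces in N, time in s.
With the tool pointing down it reaches from about 375 to 975 mm from the base axis. Payload 3.8 kg.
Tool frame: the origin (TCP) lies where the fingers leave the gripper's body, on its centre line; the fingertips stand 64 mm ahead of it and the grasp point (between the pads) lies 45 mm ahead of it; y points along the fingers, z is the direction in which the jaws open and shut, and the axes are right-handed (so a half turn about y gives the same grasp; the last joint's range is limited). The gripper opens to 88 mm and grips with 3 to 60 N. Pads are 18 mm wide; open, the fingers measure 123 mm over their backs; the gripper's body (75 mm by 187 mm) begins 45 mm behind the grasp point.
Start: joints at [1.238, 0.264, 1.604, -0, 1.274, -0.037], TCP at [196.764, 645.68, 302.706] pointing down, gripper open.
Joint ranges: [-2.63, 2.63], [-0.94, 2.18], [0.31, 2.57], [-1.31, 4.45], [0, 2.66], [-2.55, 2.55]. Speed limits (rad/s): [2.57, 2.57, 3.14, 3.14, 3.14, 3.14].

INTERFACE

Orientations are given as a 3x3 rotation matrix whose columns are the frame's x, y, z axes.
In Python, from workcell import * gives the robot as it stands.
- The arm moves only by the tool jog_arm, never from a script. Its arguments are lists of equal length, an entry for each row: "linear": the shift along the tool's x, y, z in m, a list of three; "angular": the turn, a rotation vector about the tool's x, y, z in degrees, a list of three; "claw": the closure, from -1 (fully open) to 1 (shut), so that 0 is half open. In form: {"linear": [[x, y, z], ...], "angular": [[rx, ry, rz], ...], "claw": [claw, ...]}. A call has 1 to 10 rows; each row shifts and turns the pose as measured when the row begins, along the tool's axes as they then stand; what a row does not reach is not made up. A row lasts 1/12 s, in which the tool goes at most 41.7 mm and 7.16 degrees, less where a joint would pass 70% of its speed; a pose out of reach is approached as far as the arm can. A call with a gripper value outside its range is refused whole. The fingers move at their own pace and stop on an object; "squeeze" is the grip in N (left out, the last holds). Time passes only in rows, so rows that do not move let the fingers close. It gives the time, the measured TCP pose, the force and the opening at its end, in the units of the state.
- get_state(): the state, without advancing time (a new reading comes with each control period).
- snapshot(name): name is "scene" or "top"; returns a dict with "img" (384x512x3 uint8, blue, green, red), "fx", "fy", "cx", "cy" (pixels), "distortion" ([k1, k2, p1, p2, k3] as OpenCV has them; the pictures are not rectified), "position" and "attitude" of the camera in the world. Camera axes: x right, y up, looking along -z (the intrinsics and any distortion apply to the point x, -y, -z); pixel columns grow to the right and rows downward; lengths in mm; the calibration is good to about 2 mm. A picture is of the moment at which its call begins. There is no depth.
- sign_off(): hands the job in, once; it reports no verdict.
The state is a dict: "time_s": time; "qpos": joint angles; "joint_vel": joint speeds; "tau": joint torques, N m; "position": TCP position; "ee_rot": TCP orientation; "wrist_force": force on the tool from outside, world axes, zero at the start; "torque": the same for the moment, N m; "opening": opening from 0.0 (shut) to 1.0 (fully open).
Only numpy, scipy, OpenCV 4.12 (cv2) and the standard library are available. Lean on these libraries where they do the work, as an engineer would, in place of code of your own. Each camera call takes 0.05 s, during which the arm holds its last target.

TASK

Make the set light ready: feed every battery cell on the bench, one behind the other, into the battery tube until the last one is wholly inside the mouth, push the driver module down into its holder until it clicks home, and set the diffuser level on the lamp's rim. Only when all that is done, swing the switch lever fully over to on; leave the can, the jar and the wrench where they are.

Things in the scene. Friction and masses are not known exactly. Their poses are not given: they have to be found in the camera images.
- pack: power unit, fixed to the bench: grey chassis plate (10 mm thick) with the battery tube in the middle, module holder on the left (+y), switch on the right (-y). Origin on the bench below the tube's mouth; x points level into the tube (roughly away from the robot), z up. The plate spans x -5 to 280 mm, y -180 to 220 mm. Pushing a full row of cells along the tube takes about 3 N
- mouth (a point): centre of the tube's mouth, 56 mm above the bench (height of a cell's centre in the tube); axes as the pack. Level square aluminium tube: floor 40 mm above the bench, inside 36 x 36 mm, top at 82 mm, 258 mm deep, far end closed, 18 mm slot along its top. Its sides flare to 48 mm apart over the first 12 mm; the top begins 22 mm in, so closed fingertips can follow a cell a few mm past the mouth
- tongue (a point): outer end of the loading tongue, 45 mm in front of the mouth and at the height of the tube's floor (40 mm above the bench); the tongue is 22 mm wide, in line with the tube, and level with its floor: a cell set down on it, nose in the mouth, stays there and can be pushed in from behind
- holder (a point): centre of the module pocket's floor: pack x 45, y 150, 12 mm above the bench; axes as the pack. Pocket opens upward, inside 37 (x) by 59 mm (y), walls to 62 mm and flared lip to 72 mm above the bench. A sprung ball of radius 12 mm sticks 5.5 mm out of its +y wall, 20 mm above its floor; pushing the module down past it takes 6 to 12 N, then it snaps out over the module's foot lug
- ball (a joint): travel of the holder's sprung ball: 0 = fully out, grows to 0.009 m as it is pushed back; near 0 again (under 0.004) once the module is clicked in
- module: driver module: black upright box 32 (x) x 56 (y) x 110 (z) mm standing on the bench, the lowest 36 mm grey and narrower (48 mm in y) with a steel rounded lug along each side of the foot; 0.18 to 0.35 kg; origin at the centre of its underside, z up. It fits the holder with its x along the pack's x, either way round; when home 60 mm stands out of the pocket (top 122 mm above the bench)
- switch (a joint): rocker lever of the power unit: 0 to 0.15 rad = off, leaning to the robot (-x of the pack); swung over away from the robot (+x) it reaches 1.0 rad = on, and stays where it is left; needs 1 to 2 N at the tip. Hinge axis along the pack's y at pack x 40 mm, y -135 mm, 52 mm above the bench, 60 mm arm
- switch_tip (a point): centre of the 26 mm black ball on the end of the switch lever, about 105 mm above the bench
- lamp: set lamp fixed to the bench, facing up: round black bowl, 132 mm across, rim 90 mm above the bench, inside 122 mm across at the rim, yellow light disc inside; origin at the centre of its underside on the bench
- diffuser: loose white diffuser cover for the lamp: disc 140 mm across and 5 mm thick, below it a round skirt 112 mm across and 10 mm deep that drops inside the lamp's rim, on top a grey knob 24 mm across and 35 mm tall (15 to 50 mm above the underside); 0.1 to 0.21 kg; origin at the centre of the skirt's underside, z up. Seated, its underside is 80 mm above the bench (skirt inside, disc resting on the rim)
- can: bystander: can 56 mm across, 150 mm tall, origin at the centre of its underside
- jar: bystander: jar 52 mm across, 60 mm tall, origin at the centre of its underside
- wrench: bystander: steel wrench 150 mm long lying flat in front of the power unit
- cell1: battery cell: pale metal square stick 60 x 32 x 32 mm with a dark band round its middle and a brass contact on both ends, lying on the bench; about 0.12 kg; origin at its centre, x along its 60 mm length, both ends and all four sides alike. May be absent (None from the start, and no such cell in view). Two to four cells are there in a run
- cell2: battery cell: pale metal square stick 60 x 32 x 32 mm with a dark band round its middle and a brass contact on both ends, lying on the bench; about 0.12 kg; origin at its centre, x along its 60 mm length, both ends and all four sides alike. May be absent (None from the start, and no such cell in view). Two to four cells are there in a run
- cell3: battery cell: pale metal square stick 60 x 32 x 32 mm with a dark band round its middle and a brass contact on both ends, lying on the bench; about 0.12 kg; origin at its centre, x along its 60 mm length, both ends and all four sides alike. May be absent (None from the start, and no such cell in view). Two to four cells are there in a run
- cell4: battery cell: pale metal square stick 60 x 32 x 32 mm with a dark band round its middle and a brass contact on both ends, lying on the bench; about 0.12 kg; origin at its centre, x along its 60 mm length, both ends and all four sides alike. May be absent (None from the start, and no such cell in view). Two to four cells are there in a run

How it is judged:
By the outcome, as a careful person would: the job done as asked, in the order asked, and still so for the second after the job is handed in, with the robot touching nothing.
Of cell1, cell2, cell3, cell4 only 2 to 4 are there at a start; the rules pass over those that are not, and their reading is None.
At some moment in a run one of cell1, cell2, cell3, cell4 may be knocked a few centimetres aside while the robot is not near it.
It also fails if it takes over 210 s, if anything falls off the work surface, if the arm or the gripper's body presses on something with over 40 N, if the wrist force passes 120 N, or if a joint passes its speed limit or range.

## Working session

There is one attempt and no reset: what is moved stays moved. The work goes in short steps, Python scripts to look and compute and a tool call to move; the robot and the scene stay as the last step left them, time stands still between calls to the robot, and variables do not carry over. Pictures are saved under pics/ and viewed, and the job is handed in when it is done.

Besides the shell and the picture viewer there is one more tool, called after ">>>" by a JSON object that holds its "fn" and its "kwargs", one argument or row to a line. jog_arm: Moves the arm, as the interface text tells. Its arguments: {"type":"object","properties":{"linear":{"type":"array","items":{"type":"array","items":{"type":"number"}}},"angular":{"type":"array","items":{"type":"array","items":{"type":"number"}}},"claw":{"type":"array","items":{"type":"number"}},"squeeze":{"type":"number"}},"required":["linear","angular","claw"]}

```bash
ls; mkdir -p pics
python3 - <<'E'
from workcell import *
import cv2
s=get_state();print(s)
for n in("scene","top"):
    d=snapshot(n);cv2.imwrite(f"pics/{n}0.png",d["img"]);print({k:v for k,v in d.items() if k!="img"})
E
```

```text
pics
{'time_s': 0.0, 'qpos': array([ 1.23809722e+00,  2.64708296e-01,  1.60532721e+00, -1.25098332e-05,
        1.27368632e+00, -3.69214207e-02]), 'joint_vel': array([ 0.00079581,  0.00092137, -0.0013809 ,  0.00019822,  0.00032035,
        0.00239882]), 'tau': array([-7.53425156e-04, -5.02115071e+01, -3.56871271e+01,  7.27852061e-02,
        2.94853491e-02, -1.81725050e-04]), 'position': array([196.59087321, 645.16347144, 301.44333886]), 'ee_rot': array([[ 9.56576798e-01, -6.84072270e-04,  2.91479608e-01],
       [-2.91480403e-01, -2.01632534e-03,  9.56574675e-01],
       [-6.66484892e-05, -9.99997733e-01, -2.12816370e-03]]), 'wrist_force': array([-0.09940593,  0.33278496, -0.38750473]), 'torque': array([ 0.00042552, -0.00330546,  0.0575503 ]), 'opening': 0.9964265394457589}
{'fx': 445.10028482174584, 'fy': 445.10028482174584, 'cx': 263.7755025461984, 'cy': 192.9449553700311, 'distortion': array([-0.05089346,  0.        ,  0.        ,  0.        ,  0.        ]), 'position': array([1219.8552077 , -286.05584834,  951.32366582]), 'attitude': array([[ 0.48099556, -0.65234636,  0.58573672],
       [ 0.87654465,  0.37129963, -0.30627776],
       [-0.01768464,  0.66074263,  0.75040418]])}
{'fx': 441.43493076318657, 'fy': 441.43493076318657, 'cx': 250.86943654863876, 'cy': 190.4670856826529, 'distortion': array([-0.15400754,  0.        ,  0.        ,  0.        ,  0.        ]), 'position': array([ 260.87384656,   72.53343187, 1504.94872708]), 'attitude': array([[-0.08203826,  0.97536478, -0.20477612],
       [-0.99661852, -0.08123718,  0.01233039],
       [-0.00460881,  0.20509524,  0.97873117]])}
```

View pics/scene0.png

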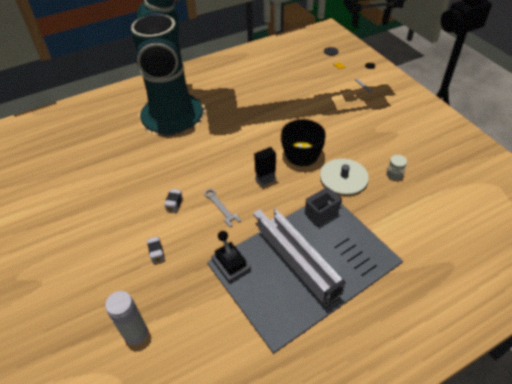

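View pics/top0.png

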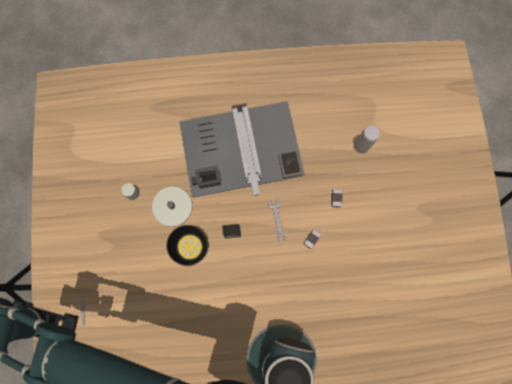

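The scene view shows the pack at centre, with the tube from (262,220) to (335,295), the switch at (223,240) and the holder at (322,205). The module is at (265,165), the lamp at (303,140) and the diffuser at (345,175). The jar is at (397,167), the can at (128,318), the wrench at (222,207), and there are two cells at (173,200) and (155,250). The top view also shows two cells, at (337,198) and (312,238). I'll zoom in next and check whether the arm is hiding anything.

```bash
cat > h.py <<'E'
import numpy as np, cv2
from workcell import *
def ray(d,uv):
    K=np.array([[d["fx"],0,d["cx"]],[0,d["fy"],d["cy"]],[0,0,1.]])
    p=cv2.undistortPoints(np.array(uv,float).reshape(-1,1,2),K,d["distortion"]).reshape(-1,2)
    v=np.c_[p[:,0],-p[:,1],-np.ones(len(p))]@d["attitude"].T
    return v
def onz(d,uv,z):
    v=ray(d,uv);c=d["position"];t=(z-c[2])/v[:,2]
    return c+v*t[:,None]
def proj(d,P):
    K=np.array([[d["fx"],0,d["cx"]],[0,d["fy"],d["cy"]],[0,0,1.]])
    q=(np.atleast_2d(P)-d["position"])@d["attitude"]
    q=q*[1,-1,-1]
    return cv2.projectPoints(q.reshape(-1,1,3),np.zeros(3),np.zeros(3),K,d["distortion"])[0].reshape(-1,2)
def tri(d1,u1,d2,u2):
    a=ray(d1,[u1])[0];b=ray(d2,[u2])[0];A=np.c_[a,-b];s=np.linalg.lstsq(A,d2["position"]-d1["position"],rcond=None)[0]
    p=d1["position"]+a*s[0];q=d2["position"]+b*s[1]
    return (p+q)/2,np.linalg.norm(p-q)
E
python3 - <<'E'
from h import *
d=snapshot("scene");t=snapshot("top")
s=d["img"];im=t["img"]
print(proj(d,[[196,645,300],[0,0,0]]),proj(t,[[196,645,300],[0,0,0]]))
cv2.imwrite("pics/s_a.png",cv2.resize(s[0:384//2,256:512],None,fx=3,fy=3,interpolation=2))
cv2.imwrite("pics/s_b.png",cv2.resize(s[140:350,100:410],None,fx=2.5,fy=2.5,interpolation=2))
cv2.imwrite("pics/t_a.png",cv2.resize(im[90:275,110:390],None,fx=2.8,fy=2.8,interpolation=2))
E
```

```text
[[371.05298204   6.25907091]
 [170.43033365 112.9882589 ]] [[ 48.47452937 319.54094134]
 [281.37649991 359.39907602]]
```

View pics/s_a.png

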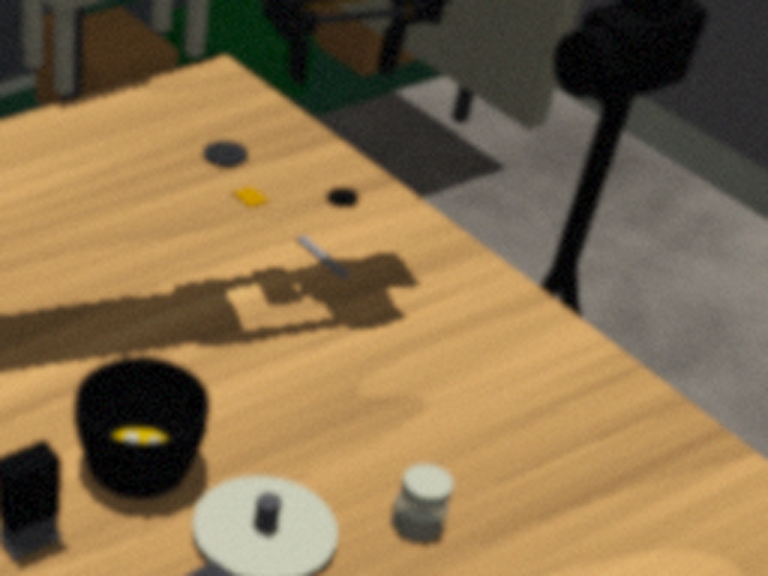

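View pics/s_b.png

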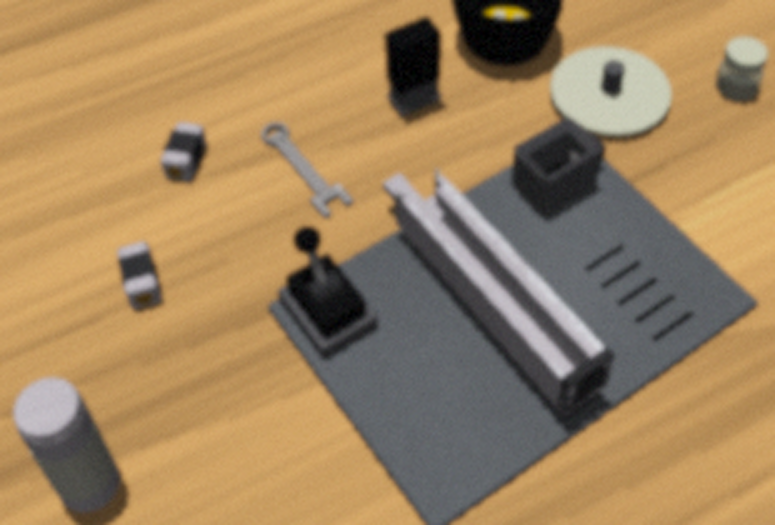

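View pics/t_a.png

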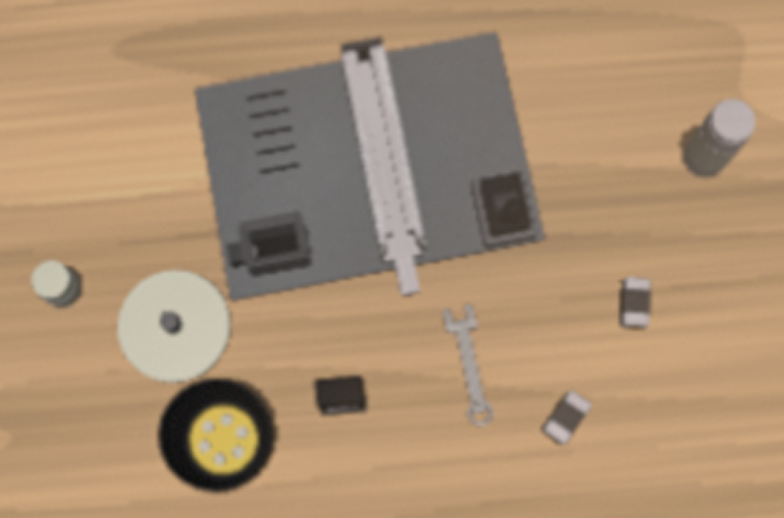

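Only two cells are on the bench, at about (337,198) and (312,238) in the top view. The small items at the far left are decor. Next I'll measure everything by colour masks.

```bash
cat > m.py <<'E'
from h import *
def up(im,f=4): return cv2.resize(im,None,fx=f,fy=f,interpolation=cv2.INTER_CUBIC)
def masks(d):
    im=d["img"];hsv=cv2.cvtColor(im,cv2.COLOR_BGR2HSV);lab=cv2.cvtColor(im,cv2.COLOR_BGR2LAB).astype(int)
    sat=lab[...,2]-128
    return hsv,lab
E
python3 - <<'E'
from m import *
d=snapshot("scene");t=snapshot("top")
for nm,D in(("scene",d),("top",t)):
    hsv,lab=masks(D)
    nw=((lab[...,2]-128)<12).astype(np.uint8)  # not wood
    nw[:60 if nm=="top" else 110]=0
    n,l,st,ce=cv2.connectedComponentsWithStats(nw)
    for i in range(1,n):
        if 40<st[i,4]<60000: print(nm,st[i],ce[i].round(1), lab[l==i].mean(0).round())
    cv2.imwrite(f"pics/nw_{nm}.png",nw*255)
E
```

```text
scene [  0 110  29   8 125] [  9.8 112.2] [ 83. 126. 134.]
scene [ 141  110   62   26 1244] [169.9 120.3] [ 33. 121. 127.]
scene [ 457  110   55   42 1184] [492.9 123.7] [128. 129. 133.]
scene [ 282  120   43   47 1487] [302.5 141.8] [  8. 128. 129.]
scene [255 148  20  38 629] [265.1 166.6] [ 17. 129. 129.]
scene [388 156  17  24 313] [396.3 167.8] [128. 126. 136.]
scene [  208   160   194   193 17723] [303.8 260.5] [107. 128. 127.]
scene [165 189  17  23 265] [173.4 199.8] [ 99. 130. 128.]
scene [205 190  36  36 279] [221.9 207.6] [150. 130. 132.]
scene [148 237  16  27 287] [155.2 249.3] [114. 130. 129.]
scene [ 105  291   43   55 1392] [126.4 317.5] [118. 130. 128.]
scene [ 443  337   69   47 1667] [488.2 367.6] [ 42. 128. 130.]
top [    0    60   188   324 16621] [ 38.9 258.7] [ 95. 126. 131.]
top [ 470   60   42  211 4141] [498.  127.7] [128. 129. 133.]
top [ 180  102  125   95 8756] [240.6 148.8] [122. 129. 130.]
top [354 126  26  27 432] [366.4 138.7] [137. 131. 133.]
top [122 184  17  16 200] [130.1 191. ] [162. 127. 136.]
top [ 152  187   40   39 1203] [172.  205.9] [198. 126. 138.]
top [332 189  10  18 173] [336.5 197.6] [131. 131. 133.]
top [268 199  18  43 235] [277.1 218.9] [162. 131. 134.]
top [223 225  18  13 199] [231.1 230.9] [ 59. 130. 132.]
top [167 226  41  39 738] [185.2 243.5] [ 29. 129. 130.]
top [304 230  17  18 168] [312.  238.5] [138. 131. 133.]
top [ 80 299   5  27 107] [ 82.3 310.7] [117. 130. 133.]
top [ 245  324   72   60 3582] [280.9 356.2] [ 69. 126. 130.]
top [208 379  38   5 121] [227.3 381.6] [ 35. 129. 131.]
```

```bash
cat > pack.py <<'E'
from m import *
from scipy.optimize import least_squares
def contour(D,nm,seed):
    hsv,lab=masks(D)
    b=cv2.resize((lab[...,2]).astype(np.float32),None,fx=4,fy=4,interpolation=cv2.INTER_CUBIC)
    nw=(b<128+13).astype(np.uint8)
    n,l=cv2.connectedComponents(nw)
    i=l[int(seed[1]*4),int(seed[0]*4)]
    c,_=cv2.findContours((l==i).astype(np.uint8),cv2.RETR_EXTERNAL,cv2.CHAIN_APPROX_NONE)
    c=max(c,key=len).reshape(-1,2)
    return (c+.5)/4-.5
if __name__=="__main__":
    rough={"top":[(181,122),(289,102),(304,176),(194,196)],"scene":[(401,260),(277,344),(210,264),(325,190)]}
    for nm in("top","scene"):
        D=snapshot(nm)
        c=contour(D,nm,(220,150) if nm=="top" else (250,300))
        R=np.array(rough[nm],float);L=[]
        W=onz(D,c,10)
        RW=onz(D,R,10)
        lines=[]
        for k in range(4):
            a,b=RW[k,:2],RW[(k+1)%4,:2]
            u=(b-a)/np.linalg.norm(b-a);nn=np.array([-u[1],u[0]])
            q=W[:,:2]-a
            m=(abs(q@nn)<9)&(q@u>15)&(q@u<np.linalg.norm(b-a)-15)
            p=W[m,:2]
            vx,vy,x0,y0=cv2.fitLine(p.astype(np.float32),cv2.DIST_HUBER,0,.01,.01).ravel()
            r=(p-[x0,y0])@[-vy,vx]
            lines.append((np.array([x0,y0]),np.array([vx,vy])));print(nm,k,m.sum(),"rms",np.sqrt(np.median(r**2)).round(2),"ang",np.degrees(np.arctan2(vy,vx)).round(2))
        C=[]
        for k in range(4):
            (p,u),(q,v)=lines[k-1],lines[k]
            s=np.linalg.solve(np.c_[u,-v],q-p);C.append(p+u*s[0])
        C=np.array(C);print(C.round(1)); print(np.linalg.norm(C-np.roll(C,-1,0),axis=1).round(1))
E
python3 pack.py
```

```text
top 0 339 rms 0.26 ang -83.63
top 1 263 rms 0.25 ang 6.57
top 2 392 rms 0.26 ang -83.6
top 3 264 rms 0.28 ang 6.26
[[ 850.4  290.5]
 [ 894.4 -104. ]
 [ 612.1 -136.5]
 [ 567.6  259.5]]
[397.  284.3 398.6 284.5]
scene 0 297 rms 0.19 ang -83.73
scene 1 80 rms 0.17 ang 6.49
scene 2 277 rms 1.71 ang -82.92
scene 3 248 rms 0.26 ang 6.0
[[ 853.5  288.8]
 [ 896.7 -104.5]
 [ 617.5 -136.2]
 [ 568.5  258.9]]
[395.7 280.9 398.2 286.6]
```

```bash
cat >> h.py <<'E'
PY=np.radians(6.35);PR=np.array([[np.cos(PY),-np.sin(PY),0],[np.sin(PY),np.cos(PY),0],[0,0,1]])
PO=np.array([732,77,0])-PR@[137.5,20,0]
def pk(p): return PO+np.atleast_2d(p)@PR.T
E
python3 - <<'E'
from h import *
pts=pk([[-45,11,40],[-45,-11,40],[258,18,82],[258,-18,82],[22,20,82],[22,-20,82],[45-18.5,150-29.5,72],[45+18.5,150-29.5,72],[45-18.5,150+29.5,72],[45+18.5,150+29.5,72],[40-60*np.sin(.15),-135,52+60*np.cos(.15)],[-5,-180,10],[-5,220,10],[280,220,10],[280,-180,10]])
print(PO,pk([[0,0,56],[-45,0,40],[45,150,12],pts[10]*0]))
for n in("top","scene"):
    D=snapshot(n);f=8 if n=="top" else 5
    x0,y0,x1,y1=(175,95,310,200) if n=="top" else (205,180,405,350)
    if n=="scene":f=4
    f=5 if n=="top" else f
    im=cv2.resize(D["img"][y0:y1,x0:x1],None,fx=f,fy=f,interpolation=2)
    for p in proj(D,pts):
        q=((p-[x0,y0]+.5)*f).astype(int);cv2.circle(im,tuple(map(int,q)),3,(0,0,255),1)
    cv2.imwrite(f"pics/ov_{n}.png",im)
E
```

```text
[597.55562111  41.91497492   0.        ] [[597.55562111  41.91497492  56.        ]
 [552.8317044   36.93790005  40.        ]
 [625.68928825 195.97177215  12.        ]
 [597.55562111  41.91497492   0.        ]]
```

View pics/ov_top.png

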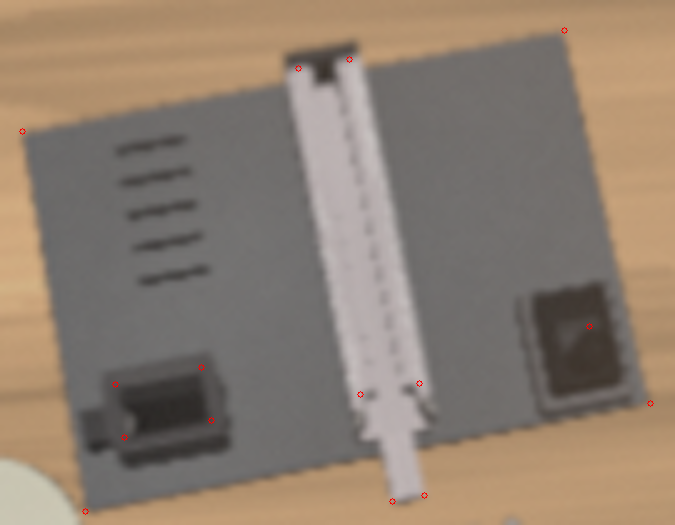

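View pics/ov_scene.png

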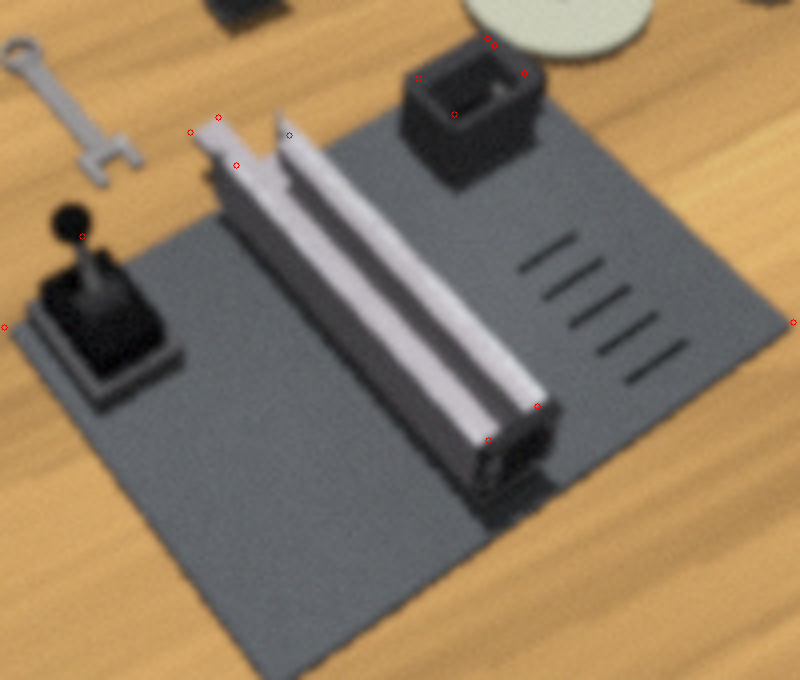

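```bash
cat > obj.py <<'E'
from m import *
def comp(D,seed,thr=12,chan=2,f=4):
    hsv,lab=masks(D)
    b=cv2.resize(lab[...,2].astype(np.float32),None,fx=f,fy=f,interpolation=cv2.INTER_CUBIC)
    nw=(b<128+thr).astype(np.uint8)
    n,l=cv2.connectedComponents(nw)
    i=l[int(seed[1]*f),int(seed[0]*f)]
    if i==0: return None
    m=(l==i).astype(np.uint8)
    c,_=cv2.findContours(m,cv2.RETR_EXTERNAL,cv2.CHAIN_APPROX_NONE)
    return (max(c,key=len).reshape(-1,2)+.5)/f-.5
def centroid(c):
    M=cv2.moments(c.astype(np.float32).reshape(-1,1,2));return np.array([M["m10"]/M["m00"],M["m01"]/M["m00"]])
def silh(D,P):  # convex hull outline centroid of known box corners
    h=cv2.convexHull(proj(D,P).astype(np.float32)).reshape(-1,2);return centroid(h)
E
python3 - <<'E'
from obj import *
t=snapshot("top");d=snapshot("scene")
for nm,a,b in(("cellA",(337,198),(155,249)),("cellB",(312,238),(173,200))):
    ca=comp(t,a,10);cb=comp(d,b,10)
    p,g=tri(t,centroid(ca),d,centroid(cb));print(nm,p.round(1),"gap",g.round(1))
    for D,c in((t,ca),(d,cb)):
        W=onz(D,c,28)[:,:2].astype(np.float32);r=cv2.minAreaRect(W);bx=cv2.boxPoints(r);print("  rect",np.round(r[0],1),np.round(r[1],1),[np.degrees(np.arctan2(*(bx[i+1]-bx[i])[::-1])).round(1) for i in(0,1)],[np.linalg.norm(bx[i+1]-bx[i]).round(1) for i in (0,1)])
ca=comp(t,(231,231),10);W=onz(t,ca,110)[:,:2].astype(np.float32);print("module",cv2.minAreaRect(W),cv2.boxPoints(cv2.minAreaRect(W)))
cb=comp(d,(265,160),10)
# diffuser
for D,s in((t,(165,200)),(d,(335,180))):
    hsv,lab=masks(D);
    L=cv2.resize(lab.astype(np.float32),None,fx=4,fy=4,interpolation=cv2.INTER_CUBIC)
    m=((L[...,0]>140)&(L[...,2]<146)&(L[...,1]<128.5)).astype(np.uint8);n,l=cv2.connectedComponents(m);i=l[s[1]*4,s[0]*4]
    c,_=cv2.findContours((l==i).astype(np.uint8),cv2.RETR_EXTERNAL,cv2.CHAIN_APPROX_NONE);c=(max(c,key=len).reshape(-1,2)+.5)/4-.5
    W=onz(D,cv2.convexHull(c.astype(np.float32)).reshape(-1,2),13)[:,:2].astype(np.float32);e=cv2.fitEllipse(W);print("diff",e,cv2.minEnclosingCircle(W))
# lamp rim
for D,s in((t,(173,243)),(d,(303,145))):
    im=cv2.resize(D["img"],None,fx=4,fy=4,interpolation=cv2.INTER_CUBIC).max(2)
    m=(im<60).astype(np.uint8);n,l=cv2.connectedComponents(m);i=l[s[1]*4,s[0]*4];print(i)
    c,_=cv2.findContours((l==i).astype(np.uint8),cv2.RETR_EXTERNAL,cv2.CHAIN_APPROX_NONE);c=(max(c,key=len).reshape(-1,2)+.5)/4-.5
    W=onz(D,c,90)[:,:2].astype(np.float32);
    print("lamp",cv2.fitEllipse(W),cv2.minEnclosingCircle(W),W.min(0),W.max(0))
E
```

```text
cellA [ 522.4 -236.9   19.9] gap 1.6
  rect [ 521.2 -236.3] [33.9 61.1] [np.float32(-9.7), np.float32(80.3)] [np.float32(61.1), np.float32(33.9)]
  rect [ 530.4 -237. ] [32.5 78.3] [np.float32(-10.2), np.float32(79.8)] [np.float32(78.3), np.float32(32.5)]
cellB [ 389.5 -136.5   19.2] gap 2.9
  rect [ 388.6 -136.9] [32.7 61.1] [np.float32(-40.1), np.float32(49.9)] [np.float32(61.1), np.float32(32.7)]
  rect [ 398.8 -137.7] [41.7 78.1] [np.float32(-39.9), np.float32(50.1)] [np.float32(78.1), np.float32(41.7)]
module ((427.56109619140625, 127.85478210449219), (39.22852325439453, 52.78721237182617), 1.0834952592849731) [[407.45126 153.87277]
 [408.44943 101.095  ]
 [447.67093 101.83679]
 [446.67276 154.61456]]
diff ((541.8563842773438, 330.5440368652344), (137.501953125, 138.04293823242188), 106.97876739501953) ((541.8103637695312, 330.42730712890625), 69.30120086669922)
diff ((542.2993774414062, 331.5205993652344), (139.0172882080078, 139.87428283691406), 95.50752258300781) ((541.9425048828125, 331.4424133300781), 71.05030059814453)
8
lamp ((396.51239013671875, 274.38818359375), (124.44776153564453, 128.71849060058594), 170.36221313476562) ((397.4764099121094, 274.0951232910156), 65.0455093383789) [333.50623 209.47925] [458.93588 339.13995]
0
lamp ((376.2998352050781, 206.36265563964844), (1369.3187255859375, 1745.91796875), 9.36832332611084) ((351.67254638671875, 329.31451416015625), 1014.886962890625) [-319.69556 -614.452  ] [1134.1508 1273.081 ]
```

Both cells triangulate to z≈20, as the silhouettes should, and their sizes are right. The diffuser at about (542,331) and the lamp at about (397,274) are the right sizes too. The module and lamp still need better numbers.

Run:
```python
from obj import *
for n,(x0,y0,x1,y1) in(("top",(160,215,250,275)),("scene",(245,110,335,190))):
    D=snapshot(n)
    im=cv2.resize(D["img"][y0:y1,x0:x1],None,fx=4,fy=4,interpolation=2) if 0 else cv2.resize(D["img"][y0:y1,x0:x1],None,fx=7,fy=7,interpolation=2)
    g=im.max(2)
    for thr in(60,):
        m=(g<thr).astype(np.uint8);k,l,st,ce=cv2.connectedComponentsWithStats(m)
        for i in range(1,k):
            if st[i,4]>2000:
                c=max(cv2.findContours((l==i).astype(np.uint8),0,1)[0],key=len).reshape(-1,2);u=(c+.5)/7-.5+[x0,y0]
                e=cv2.approxPolyDP(cv2.convexHull(c.astype(np.int32)),6,True).reshape(-1,2);e=(e+.5)/7-.5+[x0,y0]
                print(n,st[i],"poly",e.round(1).tolist())
                print("  z110",onz(D,e,110)[:,:2].round(1).tolist())
                W=onz(D,u,90)[:,:2].astype(np.float32);print("  z90 enclosing",cv2.minEnclosingCircle(W),W.min(0),W.max(0))
                cv2.drawContours(im,[c.reshape(-1,1,2)],-1,(0,0,255),1)
    for C,z in(((397,274),90),):
        th=np.linspace(0,2*np.pi,60);
        for r in(66,61):
            P=np.c_[C[0]+r*np.cos(th),C[1]+r*np.sin(th),0*th+z]
            for p in proj(D,P): cv2.circle(im,tuple(map(int,(p-[x0,y0]+.5)*7)),1,(0,255,0),-1)
    cv2.imwrite(f"pics/ml_{n}.png",im)
```

```text
top [ 445   72  113   79 6903] poly [[238.0, 225.3], [238.9, 235.0], [224.7, 235.6], [223.4, 226.0]]
  z110 [[443.4, 105.0], [412.3, 104.7], [414.1, 149.5], [444.9, 151.4]]
  z90 enclosing ((430.7581787109375, 129.1053009033203), 29.159332275390625) [414.4265  103.64021] [448.25775 153.90271]
top [   51    76   281   274 33286] poly [[190.7, 225.6], [196.6, 227.4], [204.1, 235.0], [206.9, 243.0], [206.3, 249.9], [201.0, 258.6], [194.9, 262.6], [187.9, 264.4], [180.1, 263.3], [175.1, 260.7], [170.1, 255.9], [167.3, 249.1], [167.6, 239.6], [170.1, 234.4], [175.1, 229.1], [182.1, 226.0]]
  z110 [[454.6, 255.6], [447.2, 237.2], [421.1, 214.6], [395.1, 207.6], [373.6, 210.8], [347.5, 229.3], [336.5, 249.5], [332.4, 271.9], [337.8, 296.1], [347.0, 311.5], [363.5, 326.6], [385.3, 334.6], [415.7, 332.1], [431.4, 323.1], [447.1, 306.1], [455.4, 283.1]]
  z90 enclosing ((396.5489501953125, 274.3436279296875), 65.10487365722656) [333.40067 209.56277] [459.1296  339.14868]
scene [  257    69   301   332 74756] poly [[297.7, 119.4], [305.1, 119.6], [314.9, 122.3], [320.9, 126.3], [324.0, 132.1], 
[... 285 characters left out ...]
1, 256.0], [536.6, 227.3], [537.3, 202.4], [530.9, 188.1], [514.0, 173.6], [491.6, 168.3], [467.0, 173.4], [413.7, 196.0], [375.2, 221.3], [361.8, 242.7]]
  z90 enclosing ((430.5888977050781, 254.8273162841797), 100.6119613647461) [338.0627  179.10963] [522.3812  339.49106]
scene [   71   266   142   263 30261] poly [[269.7, 147.6], [274.7, 154.1], [273.9, 180.0], [267.7, 183.7], [261.1, 185.0], [256.6, 177.9], [254.7, 154.4], [257.6, 152.1]]
  z110 [[424.6, 152.1], [454.3, 151.1], [537.0, 101.4], [540.5, 81.3], [536.1, 64.5], [508.1, 66.2], [428.1, 103.2], [424.0, 114.3]]
  z90 enclosing ((462.74090576171875, 117.69052124023438), 72.5813980102539) [404.8386   71.56719] [524.3403  164.32094]
```

View pics/ml_top.png

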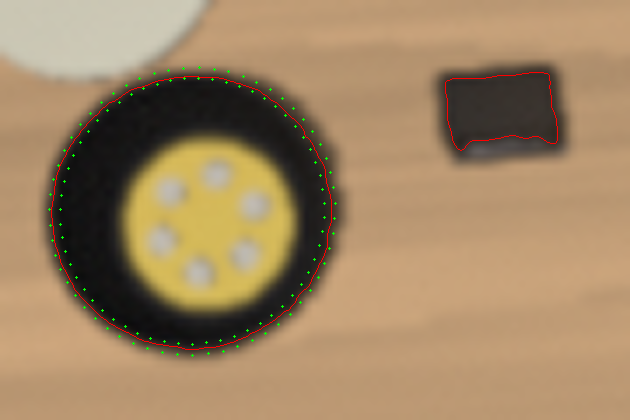

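View pics/ml_scene.png

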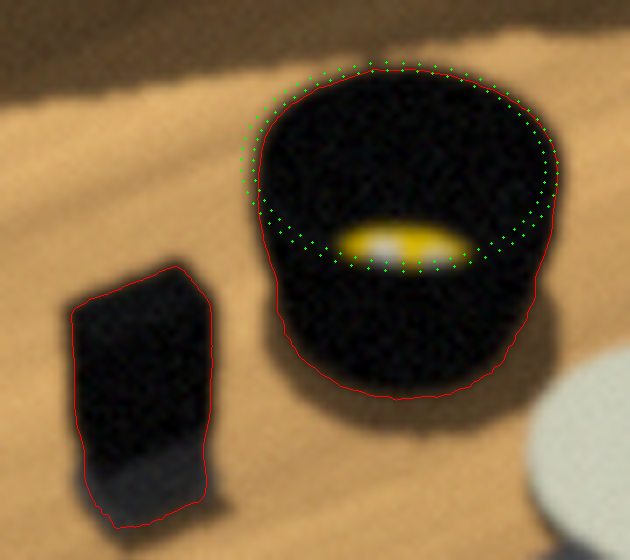

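Run:
```python
from obj import *
for n,(x0,y0,x1,y1) in(("top",(215,215,250,250)),("scene",(248,140,282,192))):
    D=snapshot(n);f=11
    im=cv2.resize(D["img"][y0:y1,x0:x1],None,fx=f,fy=f,interpolation=2)
    g=im[...,2]
    m=(g<(105 if n=="top" else 85)).astype(np.uint8);k,l,st,ce=cv2.connectedComponentsWithStats(m);i=1+st[1:,4].argmax()
    c=max(cv2.findContours((l==i).astype(np.uint8),0,1)[0],key=len).reshape(-1,2)
    cv2.drawContours(im,[c.reshape(-1,1,2)],-1,(0,0,255),1)
    for (X,Y,yaw),col in(((432,128,1.),(0,255,0)),((436,127.5,2),(255,255,0))):
        a=np.radians(yaw);R=np.array([[np.cos(a),-np.sin(a)],[np.sin(a),np.cos(a)]])
        P=[np.r_[R@[sx*16,sy*28]+[X,Y],z] for z in(110,36) for sx,sy in((1,1),(1,-1),(-1,-1),(-1,1))]
        P+=[np.r_[R@[sx*16,sy*24]+[X,Y],0] for sx,sy in((1,1),(1,-1),(-1,-1),(-1,1))]
        for p in proj(D,P): cv2.circle(im,tuple(map(int,(p-[x0,y0]+.5)*f)),3,col,-1)
    cv2.imwrite(f"pics/mo_{n}.png",im)
```

```text
(no output)
```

View pics/mo_top.png

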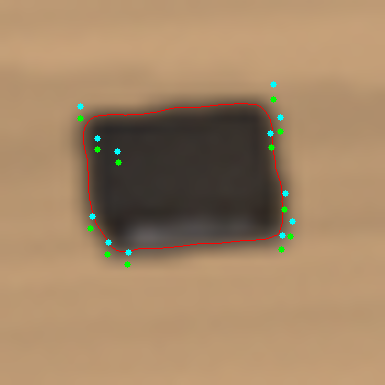

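View pics/mo_scene.png

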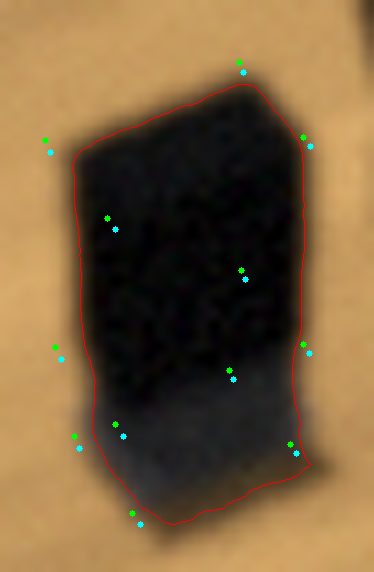

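Module estimate is (434,128) with yaw about 0°. I'll do the diffuser first, with the jaws turned to φ≈103° so the gripper body clears the lamp. A helper will work out the move numbers.

```bash
cat > go.py <<'E'
import sys
from h import *
# usage: go.py x y z phi [n]   (TCP target, world; phi jaw dir deg, nan = keep)
def rep(x,y,z,phi):
    s=get_state();R=s["ee_rot"];p=s["position"]
    c=np.degrees(np.arctan2(R[1,2],R[0,2]))
    print("t",round(s["time_s"],2),"pos",p.round(1),"phi",c.round(1),"tilt",np.round(R[2,[0,2]],4),"F",s["wrist_force"].round(1),"open",round(s["opening"],3),"q6",s["qpos"][5].round(2))
    d=(np.array([x,y,z])-p)/1000
    print("tool delta now [m]",(R.T@d).round(4))
    if phi==phi:
        dd=(phi-c+90)%180-90
        print("ry deg",round(-dd,2))
        # desired frame
        f=np.radians(c+dd);Z=np.array([np.cos(f),np.sin(f),0]);Y=np.array([0,0,-1.]);X=np.cross(Y,Z);Rd=np.c_[X,Y,Z]
        print("rotvec",np.degrees(cv2.Rodrigues(R.T@Rd)[0].ravel()).round(2),"delta after turn",(Rd.T@d).round(4))
if __name__=="__main__":
    a=[float(v) for v in sys.argv[1:5]];rep(*a)
E
python3 go.py 542 331 160 103
```

```text
t 0.8 pos [196.8 645.7 302.8] phi 73.1 tilt [0.     0.0001] F [-0.   0.3 -0. ] open 0.999 q6 -0.04
tool delta now [m] [ 0.422   0.1427 -0.2004]
ry deg -29.95
rotvec [ -0.   -29.95   0.  ] delta after turn [ 0.2656  0.1428 -0.3843]
```

>>> {"fn": "jog_arm", "kwargs": {
  "linear": [
    [0,0.005,0],
    [0,0.005,0],
    [0,0.005,0],
    [0,0.005,0],
    [0,0.005,0]
  ],
  "angular": [
    [0,-6,0],
    [0,-6,0],
    [0,-6,0],
    [0,-6,0],
    [0,-6,0]
  ],
  "claw": [-1,-1,-1,-1,-1]
}}

```text
time_s: 1.22
position: [197.1, 646.7, 279.3]
ee_rot: [[0.969, 0.001, -0.247], [0.247, 0.004, 0.969], [0.002, -1.0, 0.004]]
wrist_force: [0.0, -0.2, 1.2]
opening: 1.004
```

```bash
python3 go.py 542 331 160 103
```

```text
t 1.22 pos [197.1 646.7 279.3] phi 104.3 tilt [0.0023 0.0037] F [ 0.  -0.2  1.2] open 1.004 q6 -0.58
tool delta now [m] [ 0.256   0.1184 -0.3916]
ry deg 1.29
rotvec [-0.21  1.29  0.13] delta after turn [ 0.2651  0.1193 -0.3852]
```

>>> {"fn": "jog_arm", "kwargs": {
  "linear": [
    [0.02,0.009,-0.03],
    [0.02,0.009,-0.03],
    [0.02,0.009,-0.03],
    [0.02,0.009,-0.03],
    [0.02,0.009,-0.03],
    [0.02,0.009,-0.03],
    [0.02,0.009,-0.03],
    [0.02,0.009,-0.03],
    [0.02,0.009,-0.03],
    [0.02,0.009,-0.03]
  ],
  "angular": [
    [0,0,0],
    [0,0,0],
    [0,0,0],
    [0,0,0],
    [0,0,0],
    [0,0,0],
    [0,0,0],
    [0,0,0],
    [0,0,0],
    [0,0,0]
  ],
  "claw": [-1,-1,-1,-1,-1,-1,-1,-1,-1,-1]
}}

```text
time_s: 2.05
position: [472.1, 406.1, 186.8]
ee_rot: [[0.964, 0.004, -0.266], [0.266, 0.014, 0.964], [0.007, -1.0, 0.013]]
wrist_force: [-0.5, 0.5, -0.6]
opening: 1.004
```

```bash
python3 go.py 542 331 150 103
```

```text
t 2.05 pos [472.1 406.1 186.8] phi 105.4 tilt [0.0074 0.0125] F [-0.5  0.5 -0.6] open 1.004 q6 -1.18
tool delta now [m] [ 0.0471  0.036  -0.0914]
ry deg 2.4
rotvec [-0.73  2.4   0.41] delta after turn [ 0.0512  0.0368 -0.0889]
```

>>> {"fn": "jog_arm", "kwargs": {
  "linear": [
    [0.016,0.01,-0.03],
    [0.016,0.01,-0.03],
    [0.016,0.01,-0.03],
    [0,0,0]
  ],
  "angular": [
    [-0.7,2.4,0.4],
    [0,0,0],
    [0,0,0],
    [0,0,0]
  ],
  "claw": [-1,-1,-1,-1]
}}

```text
time_s: 2.38
position: [547.6, 321.6, 154.4]
ee_rot: [[0.976, 0.002, -0.218], [0.218, -0.001, 0.976], [0.002, -1.0, -0.002]]
wrist_force: [-0.4, 0.9, -0.9]
opening: 1.001
```

```bash
python3 go.py 542 331 85 103
python3 - <<'E'
from h import *
D=snapshot("scene");cv2.imwrite("pics/g1.png",cv2.resize(D["img"][60:260,230:450],None,fx=3.5,fy=3,interpolation=2))
E
```

```text
t 2.38 pos [547.6 321.6 154.4] phi 102.6 tilt [ 0.0017 -0.0016] F [-0.4  0.9 -0.9] open 1.001 q6 -1.3
tool delta now [m] [-0.0035  0.0694  0.0105]
ry deg -0.39
rotvec [ 0.09 -0.39  0.1 ] delta after turn [-0.0033  0.0694  0.0104]
```

View pics/g1.png

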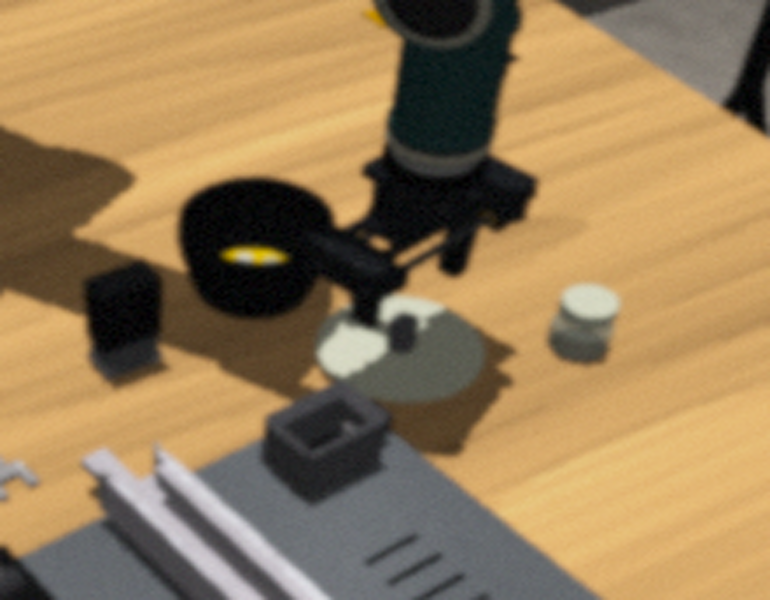

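The gripper is over the knob. I'll correct the offset and go down.

>>> {"fn": "jog_arm", "kwargs": {
  "linear": [
    [-0.003,0.01,0.01],
    [0,0.02,0],
    [0,0.02,0],
    [0,0.012,0],
    [0,0,0]
  ],
  "angular": [
    [0,0,0],
    [0,0,0],
    [0,0,0],
    [0,0,0],
    [0,0,0]
  ],
  "claw": [-1,-1,-1,-1,-1]
}}

```text
time_s: 2.85
position: [539.6, 339.3, 92.8]
ee_rot: [[0.976, 0.005, -0.218], [0.218, 0.006, 0.976], [0.007, -1.0, 0.005]]
wrist_force: [-0.8, 0.2, -0.6]
opening: 1.0
```

```bash
python3 go.py 542 331 85 103
```

```text
t 2.85 pos [539.6 339.3  92.8] phi 102.6 tilt [0.0065 0.0046] F [-0.8  0.2 -0.6] open 1.0 q6 -1.27
tool delta now [m] [ 0.0005  0.0078 -0.0087]
ry deg -0.38
rotvec [-0.26 -0.38  0.37] delta after turn [ 0.0005  0.0078 -0.0087]
```

>>> {"fn": "jog_arm", "kwargs": {
  "linear": [
    [0,0.006,-0.008],
    [0,0,0],
    [0,0,0]
  ],
  "angular": [
    [-0.3,-0.4,0.4],
    [0,0,0],
    [0,0,0]
  ],
  "claw": [-1,-1,-1]
}}

```text
time_s: 3.1
position: [539.3, 334.1, 86.5]
ee_rot: [[0.973, -0.002, -0.23], [0.23, -0.001, 0.973], [-0.002, -1.0, -0.001]]
wrist_force: [-0.0, -0.2, 0.7]
opening: 1.0
```

```bash
python3 go.py 542 331 85 103
```

```text
t 3.1 pos [539.3 334.1  86.5] phi 103.3 tilt [-0.0019 -0.0009] F [-0.  -0.2  0.7] open 1.0 q6 -1.29
tool delta now [m] [ 0.0019  0.0015 -0.0036]
ry deg 0.32
rotvec [ 0.05  0.32 -0.11] delta after turn [ 0.0019  0.0015 -0.0036]
```

Close enough. I'll make a final nudge and close the jaws gently.

>>> {"fn": "jog_arm", "kwargs": {
  "linear": [
    [0.002,0.001,-0.003],
    [0,0,0],
    [0,0,0],
    [0,0,0],
    [0,0,0],
    [0,0,0],
    [0,0,0],
    [0,0,0],
    [0,0,0],
    [0,0,0]
  ],
  "angular": [
    [0,0,0],
    [0,0,0],
    [0,0,0],
    [0,0,0],
    [0,0,0],
    [0,0,0],
    [0,0,0],
    [0,0,0],
    [0,0,0],
    [0,0,0]
  ],
  "claw": [-1,1,1,1,1,1,1,1,1,1],
  "squeeze": 20
}}

```text
time_s: 3.93
position: [544.8, 332.4, 89.8]
ee_rot: [[0.973, 0.005, -0.229], [0.229, 0.002, 0.973], [0.005, -1.0, 0.001]]
wrist_force: [-0.2, -0.3, -0.7]
opening: 0.345
```

```bash
python3 go.py 397.5 275 210 103
```

```text
t 3.93 pos [544.8 332.4  89.8] phi 103.3 tilt [0.005  0.0011] F [-0.2 -0.3 -0.7] open 0.345 q6 -1.29
tool delta now [m] [-0.1559 -0.121  -0.0219]
ry deg 0.26
rotvec [-0.07  0.26  0.29] delta after turn [-0.1564 -0.1202 -0.0227]
```

>>> {"fn": "jog_arm", "kwargs": {
  "linear": [
    [-0.001,0.003,0],
    [0,0,0],
    [0,0,0],
    [0,0,0],
    [0,0,0]
  ],
  "angular": [
    [0,0,0],
    [0,0,0],
    [0,0,0],
    [0,0,0],
    [0,0,0]
  ],
  "claw": [1,1,1,1,1]
}}

```text
time_s: 4.35
position: [544.6, 332.1, 87.5]
ee_rot: [[0.973, 0.007, -0.23], [0.23, 0.002, 0.973], [0.007, -1.0, 0.001]]
wrist_force: [0.9, -1.1, 0.8]
opening: 0.265
```

```bash
python3 go.py 397.5 275 210 103
```

```text
t 4.35 pos [544.6 332.1  87.5] phi 103.3 tilt [0.0069 0.0009] F [ 0.9 -1.1  0.8] open 0.265 q6 -1.29
tool delta now [m] [-0.1554 -0.1236 -0.0217]
ry deg 0.28
rotvec [-0.05  0.28  0.4 ] delta after turn [-0.1562 -0.1225 -0.0225]
```

>>> {"fn": "jog_arm", "kwargs": {
  "linear": [
    [0,-0.01,0],
    [0,-0.025,0],
    [0,-0.03,0],
    [0,-0.03,0],
    [0,-0.02,0],
    [0,-0.006,0],
    [0,0,0]
  ],
  "angular": [
    [0,0.3,0.4],
    [0,0,0],
    [0,0,0],
    [0,0,0],
    [0,0,0],
    [0,0,0],
    [0,0,0]
  ],
  "claw": [1,1,1,1,1,1,1]
}}

```text
time_s: 4.93
position: [540.5, 330.4, 209.4]
ee_rot: [[0.975, -0.015, -0.223], [0.223, -0.005, 0.975], [-0.016, -1.0, -0.002]]
wrist_force: [1.2, 0.1, -1.8]
opening: 0.266
```

```bash
python3 go.py 397.5 275 210 103
```

```text
t 4.93 pos [540.5 330.4 209.4] phi 102.9 tilt [-0.0156 -0.0018] F [ 1.2  0.1 -1.8] open 0.266 q6 -1.29
tool delta now [m] [-0.1517  0.0018 -0.0222]
ry deg -0.12
rotvec [ 0.1  -0.12 -0.89] delta after turn [-0.1518 -0.0006 -0.0219]
```

>>> {"fn": "jog_arm", "kwargs": {
  "linear": [
    [-0.02,0,-0.003],
    [-0.03,0,-0.004],
    [-0.03,0,-0.004],
    [-0.03,0,-0.004],
    [-0.025,0,-0.004],
    [-0.012,0,-0.003],
    [0,0,0],
    [0,0,0]
  ],
  "angular": [
    [0,0,-0.9],
    [0,0,0],
    [0,0,0],
    [0,0,0],
    [0,0,0],
    [0,0,0],
    [0,0,0],
    [0,0,0]
  ],
  "claw": [1,1,1,1,1,1,1,1]
}}

```text
time_s: 5.6
position: [391.8, 271.2, 198.1]
ee_rot: [[0.975, -0.012, -0.221], [0.221, -0.009, 0.975], [-0.014, -1.0, -0.006]]
wrist_force: [0.0, -0.0, -2.1]
opening: 0.264
```

```bash
python3 go.py 397.5 275 165 103
```

```text
t 5.6 pos [391.8 271.2 198.1] phi 102.8 tilt [-0.0136 -0.0057] F [ 0.  -0.  -2.1] open 0.264 q6 -1.24
tool delta now [m] [0.0069 0.033  0.0027]
ry deg -0.21
rotvec [ 0.33 -0.21 -0.78] delta after turn [0.0064 0.0331 0.0024]
```

>>> {"fn": "jog_arm", "kwargs": {
  "linear": [
    [0.006,0.004,0.002],
    [0,0,0],
    [0,0,0]
  ],
  "angular": [
    [0.3,-0.2,-0.8],
    [0,0,0],
    [0,0,0]
  ],
  "claw": [1,1,1]
}}

```text
time_s: 5.85
position: [399.1, 275.3, 192.1]
ee_rot: [[0.974, 0.001, -0.225], [0.225, 0.0, 0.974], [0.001, -1.0, -0.0]]
wrist_force: [0.5, -0.5, -1.5]
opening: 0.261
```

```bash
python3 go.py 397.5 275 165 103;cat > diff.py <<'E'
from obj import *
import sys
z=float(sys.argv[1])
for nm in("top","scene"):
    D=snapshot(nm);hsv,lab=masks(D);f=4
    L=cv2.resize(lab.astype(np.float32),None,fx=f,fy=f,interpolation=cv2.INTER_CUBIC)
    m=((L[...,0]>85)&(L[...,2]<142)&(L[...,1]<128.7)).astype(np.uint8)
    g=proj(D,[[float(sys.argv[2]),float(sys.argv[3]),z]])[0]
    x,y=(g*f).astype(int);w=np.zeros_like(m);r=40*f;w[max(0,y-r):y+r,max(0,x-r):x+r]=1;m*=w
    n,l,st,_=cv2.connectedComponentsWithStats(m);i=1+st[1:,4].argmax()
    c=max(cv2.findContours((l==i).astype(np.uint8),0,1)[0],key=len).reshape(-1,2)
    im=cv2.resize(D["img"],None,fx=f,fy=f,interpolation=2);cv2.drawContours(im,[c.reshape(-1,1,2)],-1,(0,0,255),1)
    for C in ((397.5,275),):
        th=np.linspace(0,2*np.pi,80)
        for p in proj(D,np.c_[C[0]+66*np.cos(th),C[1]+66*np.sin(th),0*th+90]): cv2.circle(im,tuple(map(int,(p+.5)*f)),1,(0,255,0),-1)
    cv2.imwrite(f"pics/df_{nm}_{sys.argv[4]}.png",im[max(0,y-200):y+200,max(0,x-220):x+220])
    W=onz(D,(c+.5)/f-.5,z)[:,:2].astype(np.float32);print(nm,cv2.minEnclosingCircle(W),W.min(0),W.max(0))
E
python3 diff.py 125 397 275 a
```

```text
t 5.85 pos [399.1 275.3 192.1] phi 103.0 tilt [ 0.0011 -0.0002] F [ 0.5 -0.5 -1.5] open 0.261 q6 -1.24
tool delta now [m] [-0.0016  0.0271  0.0001]
ry deg -0.01
rotvec [ 0.01 -0.01  0.06] delta after turn [-0.0016  0.0271  0.0001]
top ((367.4990539550781, 301.9695739746094), 100.46009826660156) [282.1867 203.5791] [400.0796  402.01483]
scene ((403.02880859375, 270.2321472167969), 68.97135162353516) [345.3237 201.3561] [470.94974 338.17572]
```

View pics/df_top_a.png

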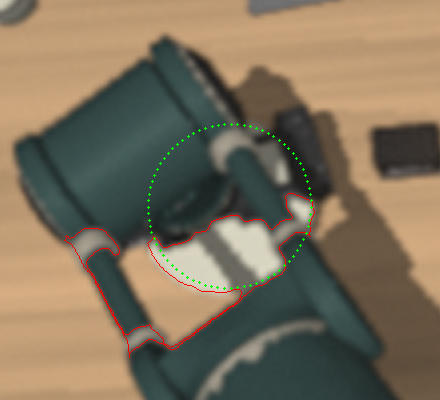

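View pics/df_scene_a.png

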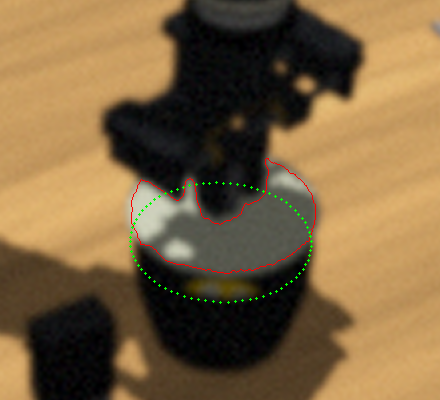

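```bash
cat > fit.py <<'E'
from obj import *
from scipy.optimize import least_squares
import sys
z=float(sys.argv[1]);c0=np.array([float(sys.argv[2]),float(sys.argv[3])])
D=snapshot("scene");f=4;hsv,lab=masks(D)
L=cv2.resize(lab.astype(np.float32),None,fx=f,fy=f,interpolation=cv2.INTER_CUBIC)
m=((L[...,0]>55)&(L[...,2]<142)&(L[...,1]<128.9)).astype(np.uint8)
x,y=(proj(D,[[*c0,z]])[0]*f).astype(int);w=np.zeros_like(m);r=30*f;w[y-r:y+r,x-r:x+r]=1;m*=w
n,l,st,_=cv2.connectedComponentsWithStats(m);i=1+st[1:,4].argmax()
c=max(cv2.findContours((l==i).astype(np.uint8),0,1)[0],key=len).reshape(-1,2)
W=onz(D,(c+.5)/f-.5,z)[:,:2]
k=abs(np.linalg.norm(W-c0,axis=1)-70)<6;P=W[k]
s=least_squares(lambda q:np.linalg.norm(P-q[:2],axis=1)-70,c0,loss="soft_l1");print(k.sum(),s.x,"rms",np.sqrt(np.mean(s.fun**2)))
E
python3 fit.py 119.6 399 275; python3 fit.py 117 399 275
```

```text
363 [399.25848854 273.7695469 ] rms 2.273298035665078
364 [396.69353686 275.5239361 ] rms 2.243848602601741
```

The disc centre is within about 2 mm of the lamp axis. Lowering it now.

>>> {"fn": "jog_arm", "kwargs": {
  "linear": [
    [-0.0015,0.006,0],
    [0,0.007,0],
    [0,0.006,0],
    [0,0.003,0],
    [0,0,0]
  ],
  "angular": [
    [0,0,0],
    [0,0,0],
    [0,0,0],
    [0,0,0],
    [0,0,0]
  ],
  "claw": [1,1,1,1,1]
}}

```text
time_s: 6.47
position: [398.0, 275.1, 168.5]
ee_rot: [[0.974, 0.002, -0.224], [0.224, 0.001, 0.974], [0.002, -1.0, 0.0]]
wrist_force: [-0.0, -0.3, -1.7]
opening: 0.265
```

```bash
python3 go.py 397.5 275 167.5 103
```

```text
t 6.47 pos [398.  275.1 168.5] phi 103.0 tilt [0.0019 0.0001] F [-0.  -0.3 -1.7] open 0.265 q6 -1.24
tool delta now [m] [-0.0005  0.001   0.    ]
ry deg -0.03
rotvec [-0.01 -0.03  0.11] delta after turn [-0.0005  0.001   0.    ]
```

>>> {"fn": "jog_arm", "kwargs": {
  "linear": [
    [0,0.002,0],
    [0,0.001,0],
    [0,0.001,0]
  ],
  "angular": [
    [0,0,0],
    [0,0,0],
    [0,0,0]
  ],
  "claw": [1,1,1]
}}

```text
time_s: 6.72
position: [398.1, 275.2, 167.4]
ee_rot: [[0.974, 0.001, -0.225], [0.225, -0.0, 0.974], [0.0, -1.0, -0.0]]
wrist_force: [-3.3, -2.4, 5.2]
opening: 0.261
```

```bash
python3 go.py 397.5 275 167.5 103
```

```text
t 6.72 pos [398.1 275.2 167.4] phi 103.0 tilt [ 0.0005 -0.0005] F [-3.3 -2.4  5.2] open 0.261 q6 -1.24
tool delta now [m] [-0.0006 -0.0001 -0.    ]
ry deg -0.02
rotvec [ 0.03 -0.02  0.03] delta after turn [-0.0006 -0.0001 -0.    ]
```

Contact came at exactly the expected height. Releasing.

>>> {"fn": "jog_arm", "kwargs": {
  "linear": [
    [0,0,0],
    [0,0,0],
    [0,0,0],
    [0,0,0],
    [0,0,0],
    [0,0,0]
  ],
  "angular": [
    [0,0,0],
    [0,0,0],
    [0,0,0],
    [0,0,0],
    [0,0,0],
    [0,0,0]
  ],
  "claw": [-0.2,-0.2,-0.2,-0.2,-0.2,-0.2]
}}

```text
time_s: 7.22
position: [399.5, 276.1, 169.1]
ee_rot: [[0.974, 0.004, -0.225], [0.225, 0.002, 0.974], [0.005, -1.0, 0.001]]
wrist_force: [-0.0, -0.6, 0.1]
opening: 0.597
```

>>> {"fn": "jog_arm", "kwargs": {
  "linear": [
    [0,-0.01,0],
    [0,-0.02,0],
    [0,-0.03,0],
    [0,-0.03,0],
    [0,-0.03,0],
    [0.02,-0.02,-0.03],
    [0.02,0,-0.03],
    [0.02,0,-0.03],
    [0.02,0,-0.03],
    [0,0,0]
  ],
  "angular": [
    [0,0,0],
    [0,0,0],
    [0,0,0],
    [0,0,0],
    [0,0,0],
    [0,0,0],
    [0,0,0],
    [0,0,0],
    [0,0,0],
    [0,0,0]
  ],
  "claw": [-0.2,-0.2,-0.2,-0.2,-0.2,-0.2,-0.2,-0.2,-0.2,-0.2]
}}

```text
time_s: 8.05
position: [506.2, 174.8, 323.2]
ee_rot: [[0.972, 0.01, -0.233], [0.233, 0.001, 0.972], [0.01, -1.0, -0.001]]
wrist_force: [-0.2, 0.1, 0.5]
opening: 0.598
```

```bash
python3 go.py 434 128 220 0; python3 fit.py 95 397.5 275;python3 - <<'E'
from h import *
D=snapshot("scene");cv2.imwrite("pics/g2.png",cv2.resize(D["img"][60:260,210:430],None,fx=3.5,fy=3,interpolation=2))
E
```

```text
t 8.05 pos [506.2 174.8 323.2] phi 103.5 tilt [ 0.0096 -0.0009] F [-0.2  0.1  0.5] open 0.598 q6 -1.52
tool delta now [m] [-0.0821  0.1025 -0.0286]
ry deg -76.51
rotvec [  0.41 -76.51   0.43] delta after turn [-0.0468  0.1032  0.0722]
467 [400.39273777 273.32971078] rms 1.9194126746933908
```

View pics/g2.png

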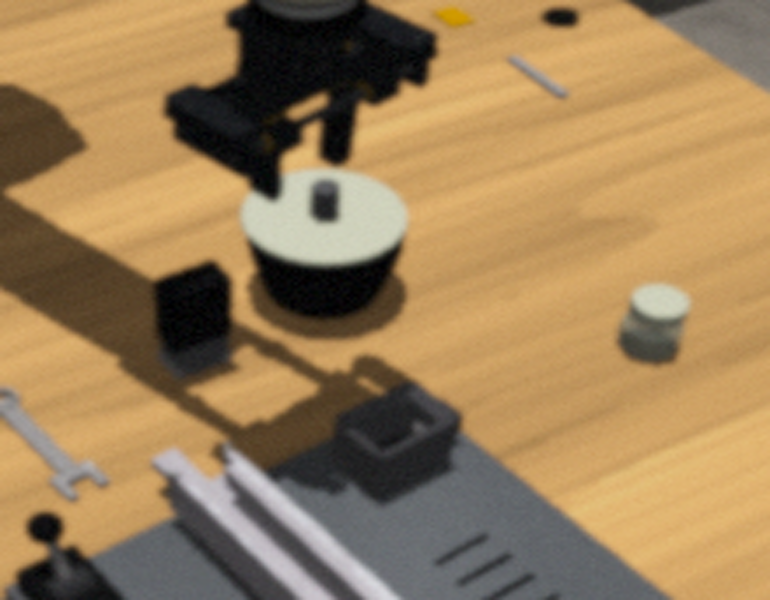

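The diffuser sits level on the lamp rim, with its knob at (325,200) in the crop. Next is the module: turn the jaws to φ=0.

```bash
sed -i 's/dd=(phi-c+90)%180-90/dd=(phi-c+180)%360-180/' go.py
```

>>> {"fn": "jog_arm", "kwargs": {
  "linear": [
    [0,0.005,0],
    [0,0.005,0],
    [0,0.005,0],
    [0,0.005,0],
    [0,0.005,0],
    [0,0.005,0],
    [0,0.005,0],
    [0,0.005,0],
    [0,0.005,0],
    [0,0.005,0]
  ],
  "angular": [
    [0,7,0],
    [0,7,0],
    [0,7,0],
    [0,7,0],
    [0,7,0],
    [0,7,0],
    [0,7,0],
    [0,7,0],
    [0,7,0],
    [0,7,0]
  ],
  "claw": [-1,-1,-1,-1,-1,-1,-1,-1,-1,-1]
}}

```text
time_s: 8.98
position: [491.2, 187.5, 271.4]
ee_rot: [[0.528, -0.003, 0.849], [-0.849, 0.007, 0.528], [-0.008, -1.0, 0.001]]
wrist_force: [0.1, -1.1, -1.1]
opening: 0.997
```

```bash
python3 go.py 434 128 220 0
```

```text
t 8.98 pos [491.2 187.5 271.4] phi 31.9 tilt [-0.0076  0.0013] F [ 0.1 -1.1 -1.1] open 0.997 q6 -0.25
tool delta now [m] [ 0.0207  0.0511 -0.0801]
ry deg 31.88
rotvec [ 0.05 31.88 -0.45] delta after turn [ 0.0595  0.0514 -0.0572]
```

>>> {"fn": "jog_arm", "kwargs": {
  "linear": [
    [0,0,0],
    [0,0,0],
    [0,0,0],
    [0,0,0],
    [0,0,0],
    [0.02,0.01,-0.02],
    [0.02,0.01,-0.02],
    [0.014,0.01,-0.014],
    [0,0,0]
  ],
  "angular": [
    [0,7,-0.4],
    [0,7,0],
    [0,7,0],
    [0,6,0],
    [0,4,0],
    [0,0,0],
    [0,0,0],
    [0,0,0],
    [0,0,0]
  ],
  "claw": [-1,-1,-1,-1,-1,-1,-1,-1,-1]
}}

```text
time_s: 9.73
position: [421.9, 143.0, 237.7]
ee_rot: [[0.004, -0.012, 1.0], [-1.0, 0.002, 0.004], [-0.002, -1.0, -0.012]]
wrist_force: [-0.7, 0.1, -0.8]
opening: 1.002
```

```bash
python3 go.py 434 128.3 190 0;python3 - <<'E'
from h import *
D=snapshot("scene");cv2.imwrite("pics/g3.png",cv2.resize(D["img"][60:260,180:400],None,fx=3.5,fy=3,interpolation=2))
E
```

```text
t 9.73 pos [421.9 143.  237.7] phi 0.2 tilt [-0.0024 -0.0125] F [-0.7  0.1 -0.8] open 1.002 q6 0.26
tool delta now [m] [0.0149 0.0476 0.0127]
ry deg 0.22
rotvec [ 0.72  0.22 -0.14] delta after turn [0.0147 0.0477 0.0121]
```

View pics/g3.png

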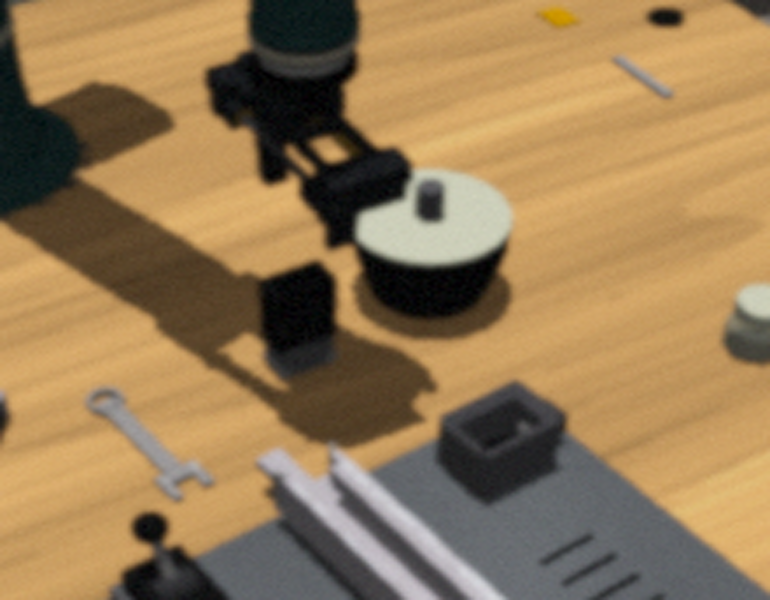

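>>> {"fn": "jog_arm", "kwargs": {
  "linear": [
    [0.013,0.01,0.011],
    [0,0.02,0],
    [0,0.012,0],
    [0,0,0],
    [0,0,0]
  ],
  "angular": [
    [0.7,0.2,-0.1],
    [0,0,0],
    [0,0,0],
    [0,0,0],
    [0,0,0]
  ],
  "claw": [-1,-1,-1,-1,-1]
}}

```text
time_s: 10.2
position: [437.9, 137.0, 200.7]
ee_rot: [[0.004, 0.012, 1.0], [-1.0, 0.007, 0.004], [-0.007, -1.0, 0.013]]
wrist_force: [0.5, 1.2, 0.3]
opening: 1.001
```

```bash
python3 go.py 434 128.3 130 0
```

```text
t 10.2 pos [437.9 137.  200.7] phi 0.2 tilt [-0.0074  0.0125] F [0.5 1.2 0.3] open 1.001 q6 0.24
tool delta now [m] [ 0.0092  0.0706 -0.0048]
ry deg 0.24
rotvec [-0.72  0.24 -0.43] delta after turn [ 0.0087  0.0707 -0.0039]
```

>>> {"fn": "jog_arm", "kwargs": {
  "linear": [
    [0.009,0.005,-0.004],
    [0,0.02,0],
    [0,0.02,0],
    [0,0.01,0],
    [0,0,0],
    [0,0,0]
  ],
  "angular": [
    [-0.4,0.2,-0.3],
    [0,0,0],
    [0,0,0],
    [0,0,0],
    [0,0,0],
    [0,0,0]
  ],
  "claw": [-1,-1,-1,-1,-1,-1]
}}

```text
time_s: 10.7
position: [438.4, 129.9, 149.7]
ee_rot: [[0.004, 0.014, 1.0], [-1.0, 0.004, 0.004], [-0.004, -1.0, 0.014]]
wrist_force: [-0.6, 0.0, 0.7]
opening: 1.002
```

```bash
python3 go.py 434 128.3 130 0
```

```text
t 10.7 pos [438.4 129.9 149.7] phi 0.2 tilt [-0.0036  0.0139] F [-0.6  0.   0.7] open 1.002 q6 0.23
tool delta now [m] [ 0.0017  0.0196 -0.0047]
ry deg 0.22
rotvec [-0.8   0.22 -0.21] delta after turn [ 0.0016  0.0197 -0.0044]
```

>>> {"fn": "jog_arm", "kwargs": {
  "linear": [
    [0.002,0.008,-0.004],
    [0,0.008,0],
    [0,0.002,0],
    [0,0,0],
    [0,0,0]
  ],
  "angular": [
    [-0.8,0.2,-0.2],
    [0,0,0],
    [0,0,0],
    [0,0,0],
    [0,0,0]
  ],
  "claw": [-1,-1,-1,-1,-1]
}}

```text
time_s: 11.12
position: [436.1, 128.1, 133.0]
ee_rot: [[0.0, 0.003, 1.0], [-1.0, 0.001, 0.0], [-0.001, -1.0, 0.003]]
wrist_force: [-0.4, -0.2, -0.0]
opening: 1.002
```

```bash
python3 go.py 434 128.3 130 0
```

```text
t 11.12 pos [436.1 128.1 133. ] phi 0.0 tilt [-0.0007  0.0028] F [-0.4 -0.2 -0. ] open 1.002 q6 0.23
tool delta now [m] [-0.0002  0.003  -0.0021]
ry deg 0.0
rotvec [-0.16  0.   -0.04] delta after turn [-0.0002  0.003  -0.0021]
```

>>> {"fn": "jog_arm", "kwargs": {
  "linear": [
    [0,0,-0.002],
    [0,0,0],
    [0,0,0],
    [0,0,0],
    [0,0,0],
    [0,0,0],
    [0,0,0],
    [0,0,0],
    [0,0,0],
    [0,0,0]
  ],
  "angular": [
    [0,0,0],
    [0,0,0],
    [0,0,0],
    [0,0,0],
    [0,0,0],
    [0,0,0],
    [0,0,0],
    [0,0,0],
    [0,0,0],
    [0,0,0]
  ],
  "claw": [1,1,1,1,1,1,1,1,1,1],
  "squeeze": 15
}}

```text
time_s: 11.95
position: [434.8, 128.3, 134.3]
ee_rot: [[0.0, 0.005, 1.0], [-1.0, 0.001, 0.0], [-0.001, -1.0, 0.005]]
wrist_force: [0.5, -0.2, 0.9]
opening: 0.366
```

>>> {"fn": "jog_arm", "kwargs": {
  "linear": [
    [0,0,0],
    [0,0,0],
    [0,0,0]
  ],
  "angular": [
    [0,0,0],
    [0,0,0],
    [0,0,0]
  ],
  "claw": [1,1,1],
  "squeeze": 45
}}

```text
time_s: 12.2
position: [434.8, 128.3, 134.3]
ee_rot: [[0.0, 0.005, 1.0], [-1.0, 0.001, -0.0], [-0.001, -1.0, 0.005]]
wrist_force: [0.2, 0.1, 0.0]
opening: 0.361
```

```bash
python3 go.py 434 128.3 240 6.35
```

```text
t 12.2 pos [434.8 128.3 134.3] phi -0.0 tilt [-0.0012  0.0053] F [0.2 0.1 0. ] open 0.361 q6 0.23
tool delta now [m] [-1.000e-04 -1.057e-01 -2.000e-04]
ry deg -6.35
rotvec [-0.31 -6.35 -0.05] delta after turn [-1.000e-04 -1.057e-01 -8.000e-04]
```

>>> {"fn": "jog_arm", "kwargs": {
  "linear": [
    [0,-0.02,0],
    [0,-0.03,0],
    [0,-0.03,0],
    [0,-0.02,0],
    [0,0,0]
  ],
  "angular": [
    [0,0,0],
    [0,-2,0],
    [0,-2,0],
    [0,-2,0],
    [0,0,0]
  ],
  "claw": [1,1,1,1,1]
}}

```text
time_s: 12.62
position: [430.5, 127.3, 233.3]
ee_rot: [[0.109, -0.007, 0.994], [-0.994, -0.001, 0.109], [0.001, -1.0, -0.007]]
wrist_force: [0.6, -0.3, -2.3]
opening: 0.356
```

```bash
python3 go.py 625.7 196 235 6.35
```

```text
t 12.62 pos [430.5 127.3 233.3] phi 6.3 tilt [ 0.0007 -0.0066] F [ 0.6 -0.3 -2.3] open 0.356 q6 0.12
tool delta now [m] [-0.047  -0.0031  0.2015]
ry deg -0.09
rotvec [ 0.38 -0.09  0.04] delta after turn [-0.0467 -0.0017  0.2016]
```

>>> {"fn": "jog_arm", "kwargs": {
  "linear": [
    [-0.005,0,0.02],
    [-0.007,0,0.03],
    [-0.007,0,0.03],
    [-0.007,0,0.03],
    [-0.007,0,0.03],
    [-0.007,0,0.03],
    [-0.003,0,0.016],
    [0,0,0],
    [0,0,0]
  ],
  "angular": [
    [0.3,0,0],
    [0,0,0],
    [0,0,0],
    [0,0,0],
    [0,0,0],
    [0,0,0],
    [0,0,0],
    [0,0,0],
    [0,0,0]
  ],
  "claw": [1,1,1,1,1,1,1,1,1]
}}

```text
time_s: 13.37
position: [612.4, 191.1, 216.0]
ee_rot: [[0.1, -0.015, 0.995], [-0.995, -0.004, 0.1], [0.003, -1.0, -0.015]]
wrist_force: [0.0, -0.2, -3.3]
opening: 0.357
```

```bash
python3 go.py 625.7 196 225 6.35
```

```text
t 13.37 pos [612.4 191.1 216. ] phi 5.7 tilt [ 0.0029 -0.0153] F [ 0.  -0.2 -3.3] open 0.357 q6 0.16
tool delta now [m] [-0.0036 -0.0092  0.0136]
ry deg -0.63
rotvec [ 0.88 -0.63  0.16] delta after turn [-0.0034 -0.009   0.0138]
```

>>> {"fn": "jog_arm", "kwargs": {
  "linear": [
    [-0.003,-0.008,0.012],
    [0,0,0],
    [0,0,0],
    [0,0,0]
  ],
  "angular": [
    [0.8,-0.6,0.2],
    [0,0,0],
    [0,0,0],
    [0,0,0]
  ],
  "claw": [1,1,1,1]
}}

```text
time_s: 13.7
position: [618.3, 193.6, 217.3]
ee_rot: [[0.108, -0.013, 0.994], [-0.994, -0.003, 0.108], [0.001, -1.0, -0.014]]
wrist_force: [-0.1, -0.5, -0.9]
opening: 0.361
```

```bash
python3 go.py 625.7 196 220 6.35
python3 - <<'E'
from h import *
s=get_state();p=s["position"];R=s["ee_rot"]
for n in("top","scene"):
    D=snapshot(n);
    x0,y0,x1,y1=(165,130,245,215) if n=="top" else (270,120,380,250)
    f=6
    if n=="scene":f=5
    im=cv2.resize(D["img"][y0:y1,x0:x1],None,fx=f,fy=f,interpolation=2)
    P=pk([[45+a*18.5,150+b*29.5,72] for a in(-1,1) for b in(-1,1)])
    mo=p-[0,0,134.3]
    Q=[mo+R[:,2]*a*16-R[:,0]*b*w+[0,0,z] for z,w in((0,24),(36,28),(110,28)) for a in(-1,1) for b in(-1,1)]
    for S,c in((P,(0,0,255)),(Q,(0,255,0))):
        for q in proj(D,np.array(S)): cv2.circle(im,tuple(map(int,(q-[x0,y0]+.5)*f)),3,c,-1)
    cv2.imwrite(f"pics/h_{n}.png",im)
E
```

```text
t 13.7 pos [618.3 193.6 217.3] phi 6.2 tilt [ 0.0014 -0.0136] F [-0.1 -0.5 -0.9] open 0.361 q6 0.16
tool delta now [m] [-0.0016 -0.0028  0.0076]
ry deg -0.14
rotvec [ 0.78 -0.14  0.08] delta after turn [-0.0016 -0.0027  0.0076]
```

View pics/h_top.png

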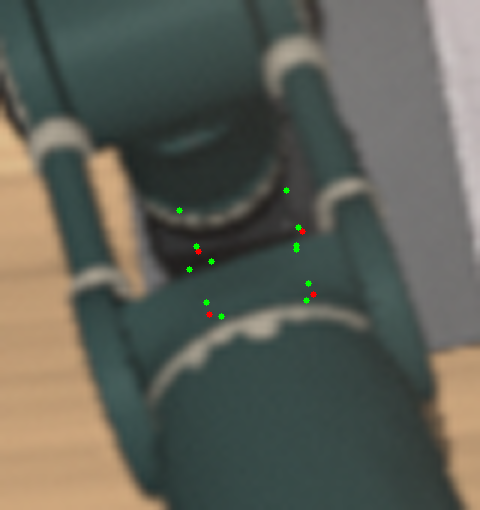

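View pics/h_scene.png

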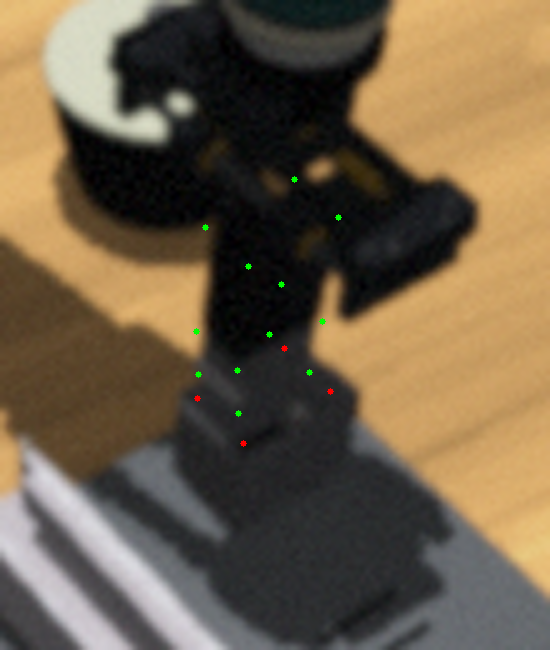

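>>> {"fn": "jog_arm", "kwargs": {
  "linear": [
    [-0.0015,0.002,0.007],
    [0,0,0],
    [0,0,0],
    [0,0,0]
  ],
  "angular": [
    [0.8,-0.1,0],
    [0,0,0],
    [0,0,0],
    [0,0,0]
  ],
  "claw": [1,1,1,1]
}}

```text
time_s: 14.13
position: [624.1, 195.5, 215.1]
ee_rot: [[0.11, 0.001, 0.994], [-0.994, -0.001, 0.11], [0.002, -1.0, 0.001]]
wrist_force: [0.2, -0.3, -2.8]
opening: 0.36
```

```bash
python3 go.py 625.7 196 209 6.35
```

```text
t 14.13 pos [624.1 195.5 215.1] phi 6.3 tilt [0.0016 0.001 ] F [ 0.2 -0.3 -2.8] open 0.36 q6 0.16
tool delta now [m] [-0.0004  0.0061  0.0017]
ry deg -0.04
rotvec [-0.06 -0.04  0.09] delta after turn [-0.0004  0.0061  0.0017]
```

>>> {"fn": "jog_arm", "kwargs": {
  "linear": [
    [0,0.006,0.0015],
    [0,0.006,0],
    [0,0.006,0],
    [0,0,0],
    [0,0,0]
  ],
  "angular": [
    [0,0,0],
    [0,0,0],
    [0,0,0],
    [0,0,0],
    [0,0,0]
  ],
  "claw": [1,1,1,1,1]
}}

```text
time_s: 14.55
position: [625.7, 195.6, 195.1]
ee_rot: [[0.11, 0.001, 0.994], [-0.994, -0.001, 0.11], [0.002, -1.0, 0.001]]
wrist_force: [0.0, 0.0, -1.4]
opening: 0.358
```

```bash
python3 go.py 625.7 196 185 6.35
```

```text
t 14.55 pos [625.7 195.6 195.1] phi 6.3 tilt [0.0016 0.001 ] F [ 0.   0.  -1.4] open 0.358 q6 0.16
tool delta now [m] [-0.0004  0.0101 -0.    ]
ry deg -0.04
rotvec [-0.06 -0.04  0.09] delta after turn [-0.0004  0.0101 -0.    ]
```

No contact yet. I'll keep lowering in small steps.

>>> {"fn": "jog_arm", "kwargs": {
  "linear": [
    [0,0.004,0],
    [0,0.004,0],
    [0,0.004,0],
    [0,0.002,0],
    [0,0,0]
  ],
  "angular": [
    [0,0,0],
    [0,0,0],
    [0,0,0],
    [0,0,0],
    [0,0,0]
  ],
  "claw": [1,1,1,1,1]
}}

```text
time_s: 14.97
position: [625.5, 195.5, 179.0]
ee_rot: [[0.11, 0.0, 0.994], [-0.994, -0.002, 0.11], [0.002, -1.0, 0.0]]
wrist_force: [-0.4, -0.3, -2.6]
opening: 0.356
```

```bash
python3 go.py 625.7 196 170 6.35
```

```text
t 14.97 pos [625.5 195.5 179. ] phi 6.3 tilt [0.0018 0.    ] F [-0.4 -0.3 -2.6] open 0.356 q6 0.16
tool delta now [m] [-0.0005  0.009   0.0002]
ry deg -0.05
rotvec [-0.   -0.05  0.1 ] delta after turn [-0.0005  0.009   0.0002]
```

>>> {"fn": "jog_arm", "kwargs": {
  "linear": [
    [0,0.003,0],
    [0,0.003,0],
    [0,0.003,0],
    [0,0.002,0],
    [0,0,0]
  ],
  "angular": [
    [0,0,0],
    [0,0,0],
    [0,0,0],
    [0,0,0],
    [0,0,0]
  ],
  "claw": [1,1,1,1,1]
}}

```text
time_s: 15.38
position: [626.6, 194.7, 168.8]
ee_rot: [[0.11, 0.003, 0.994], [-0.994, -0.003, 0.11], [0.003, -1.0, 0.002]]
wrist_force: [0.1, -0.8, -1.5]
opening: 0.361
```

>>> {"fn": "jog_arm", "kwargs": {
  "linear": [
    [0,0.003,0],
    [0,0.003,0],
    [0,0,0]
  ],
  "angular": [
    [0,0,0],
    [0,0,0],
    [0,0,0]
  ],
  "claw": [1,1,1]
}}

```text
time_s: 15.63
position: [627.4, 194.3, 166.1]
ee_rot: [[0.11, 0.005, 0.994], [-0.994, -0.003, 0.11], [0.004, -1.0, 0.004]]
wrist_force: [0.2, -0.8, -8.4]
opening: 0.358
```

```bash
python3 go.py 625.7 196 146.3 6.35
```

```text
t 15.63 pos [627.4 194.3 166.1] phi 6.3 tilt [0.0037 0.0042] F [ 0.2 -0.8 -8.4] open 0.358 q6 0.16
tool delta now [m] [-0.0019  0.0198 -0.0016]
ry deg -0.05
rotvec [-0.24 -0.05  0.21] delta after turn [-0.0018  0.0198 -0.0015]
```

>>> {"fn": "jog_arm", "kwargs": {
  "linear": [
    [-0.002,0.001,-0.0015],
    [0,0,0],
    [0,0,0]
  ],
  "angular": [
    [-0.2,0,0.2],
    [0,0,0],
    [0,0,0]
  ],
  "claw": [1,1,1]
}}

```text
time_s: 15.88
position: [627.3, 194.8, 166.2]
ee_rot: [[0.11, 0.005, 0.994], [-0.994, -0.002, 0.11], [0.003, -1.0, 0.004]]
wrist_force: [-1.0, -1.2, 1.1]
opening: 0.362
```

```bash
python3 go.py 625.7 196 146.3 6.35;python3 - <<'E'
from h import *
D=snapshot("scene");cv2.imwrite("pics/g4.png",cv2.resize(D["img"][120:260,270:390],None,fx=5,fy=4,interpolation=2))
print(get_state()["wrist_force"],get_state()["position"],get_state()["torque"])
E
```

```text
t 15.88 pos [627.3 194.8 166.2] phi 6.3 tilt [0.0026 0.0044] F [-1.  -1.2  1.1] open 0.362 q6 0.16
tool delta now [m] [-0.0014  0.0199 -0.0015]
ry deg -0.04
rotvec [-0.25 -0.04  0.15] delta after turn [-0.0014  0.0199 -0.0014]
[-0.91902753 -1.49392333  1.26432077] [627.30230857 194.84443073 166.21079549] [-0.51086929  0.09881197 -0.07418174]
```

View pics/g4.png

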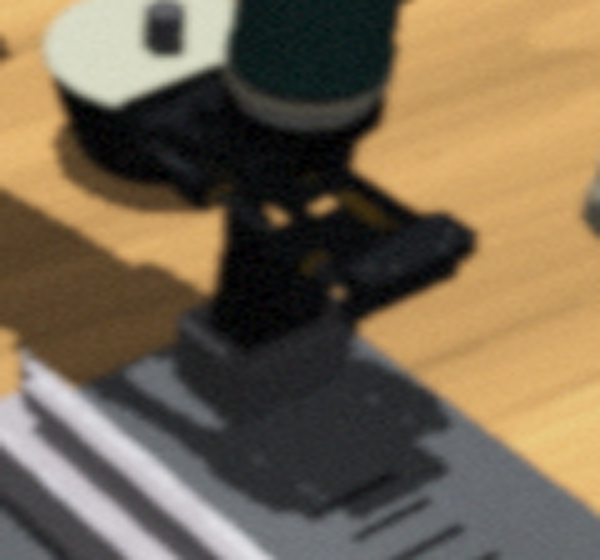

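The module is inside the pocket and its lug has reached the sprung ball. Now I'll push it down through the detent.

>>> {"fn": "jog_arm", "kwargs": {
  "linear": [
    [0,0.004,-0.001],
    [0,0.004,0],
    [0,0.004,0],
    [0,0.004,0],
    [0,0.003,0]
  ],
  "angular": [
    [-0.2,0,0.1],
    [0,0,0],
    [0,0,0],
    [0,0,0],
    [0,0,0]
  ],
  "claw": [1,1,1,1,1],
  "squeeze": 60
}}

```text
time_s: 16.35
position: [627.6, 195.1, 160.2]
ee_rot: [[0.111, 0.003, 0.994], [-0.994, -0.001, 0.111], [0.001, -1.0, 0.003]]
wrist_force: [-6.6, -4.0, 13.7]
opening: 0.358
```

```bash
python3 go.py 625.7 196 146.3 6.35
```

```text
t 16.35 pos [627.6 195.1 160.2] phi 6.4 tilt [0.0012 0.0028] F [-6.6 -4.  13.7] open 0.358 q6 0.15
tool delta now [m] [-0.0011  0.0139 -0.0018]
ry deg 0.05
rotvec [-0.16  0.05  0.07] delta after turn [-0.0011  0.0139 -0.0017]
```

>>> {"fn": "jog_arm", "kwargs": {
  "linear": [
    [0,0.005,-0.0015],
    [0,0.005,0],
    [0,0.005,0],
    [0,0.005,0]
  ],
  "angular": [
    [0,0,0],
    [0,0,0],
    [0,0,0],
    [0,0,0]
  ],
  "claw": [1,1,1,1]
}}

```text
time_s: 16.68
position: [627.0, 195.3, 151.7]
ee_rot: [[0.114, 0.006, 0.994], [-0.994, -0.002, 0.114], [0.002, -1.0, 0.006]]
wrist_force: [-2.6, -1.8, 5.2]
opening: 0.358
```

```bash
python3 go.py 625.7 196 146.3 6.35
```

```text
t 16.68 pos [627.  195.3 151.7] phi 6.5 tilt [0.0023 0.0059] F [-2.6 -1.8  5.2] open 0.358 q6 0.15
tool delta now [m] [-0.0009  0.0054 -0.0012]
ry deg 0.17
rotvec [-0.34  0.17  0.13] delta after turn [-0.0008  0.0054 -0.0012]
```

>>> {"fn": "jog_arm", "kwargs": {
  "linear": [
    [0,0.004,-0.001],
    [0,0.004,0],
    [0,0.003,0],
    [0,0.003,0]
  ],
  "angular": [
    [-0.3,0,0],
    [0,0,0],
    [0,0,0],
    [0,0,0]
  ],
  "claw": [1,1,1,1]
}}

```text
time_s: 17.02
position: [626.3, 195.7, 146.3]
ee_rot: [[0.114, 0.0, 0.993], [-0.993, -0.002, 0.114], [0.002, -1.0, -0.0]]
wrist_force: [-8.3, -4.1, 17.1]
opening: 0.356
```

```bash
python3 go.py 625.7 196 146.3 6.35
```

```text
t 17.02 pos [626.3 195.7 146.3] phi 6.6 tilt [ 0.0019 -0.0001] F [-8.3 -4.1 17.1] open 0.356 q6 0.15
tool delta now [m] [-0.0004 -0.     -0.0006]
ry deg 0.22
rotvec [0.   0.22 0.11] delta after turn [-0.0004 -0.     -0.0006]
```

>>> {"fn": "jog_arm", "kwargs": {
  "linear": [
    [0,0.004,0],
    [0,0.004,0]
  ],
  "angular": [
    [0,0,0],
    [0,0,0]
  ],
  "claw": [1,1]
}}

```text
time_s: 17.18
position: [626.6, 195.7, 146.3]
ee_rot: [[0.115, -0.001, 0.993], [-0.993, -0.002, 0.115], [0.002, -1.0, -0.001]]
wrist_force: [-9.5, -5.4, 22.7]
opening: 0.359
```

```bash
python3 go.py 625.7 196 146.3 6.35
```

```text
t 17.18 pos [626.6 195.7 146.3] phi 6.6 tilt [ 0.0022 -0.001 ] F [-9.5 -5.4 22.7] open 0.359 q6 0.15
tool delta now [m] [-0.0004 -0.     -0.0008]
ry deg 0.25
rotvec [0.06 0.25 0.12] delta after turn [-0.0004 -0.     -0.0008]
```

It hit a hard stop exactly at the home height (TCP 146.3). Releasing and retreating.

>>> {"fn": "jog_arm", "kwargs": {
  "linear": [
    [0,0,0],
    [0,0,0],
    [0,0,0],
    [0,0,0],
    [0,0,0],
    [0,0,0]
  ],
  "angular": [
    [0,0,0],
    [0,0,0],
    [0,0,0],
    [0,0,0],
    [0,0,0],
    [0,0,0]
  ],
  "claw": [-0.3,-0.3,-0.3,-0.3,-0.3,-0.3]
}}

```text
time_s: 17.68
position: [627.1, 197.8, 146.3]
ee_rot: [[0.115, 0.001, 0.993], [-0.993, 0.002, 0.115], [-0.002, -1.0, 0.001]]
wrist_force: [0.2, 0.6, 0.1]
opening: 0.65
```

>>> {"fn": "jog_arm", "kwargs": {
  "linear": [
    [0,-0.005,0],
    [0,-0.02,0],
    [0,-0.03,0],
    [0,-0.03,0],
    [0.01,-0.03,0],
    [0.03,0,-0.02],
    [0.03,0,-0.02],
    [0.03,0,-0.02],
    [0.03,0,-0.02],
    [0.02,0,-0.01]
  ],
  "angular": [
    [0,0,0],
    [0,0,0],
    [0,0,0],
    [0,0,0],
    [0,0,0],
    [0,0,0],
    [0,0,0],
    [0,0,0],
    [0,0,0],
    [0,0,0]
  ],
  "claw": [-0.3,-0.3,-0.3,-0.3,-0.3,-0.3,-0.3,-0.3,-0.3,-0.3],
  "squeeze": 20
}}

```text
time_s: 18.52
position: [553.6, 37.9, 265.0]
ee_rot: [[0.123, -0.002, 0.992], [-0.992, 0.001, 0.123], [-0.001, -1.0, -0.002]]
wrist_force: [0.2, -0.9, -1.3]
opening: 0.649
```

```bash
python3 go.py 522 -237 200 80;python3 - <<'E'
from h import *
from obj import *
for n in("top","scene"):
    D=snapshot(n)
    im=D["img"]
    cv2.imwrite(f"pics/k_{n}.png",cv2.resize(im[80:270,100:400] if n=="top" else im[100:320,100:420],None,fx=2.5,fy=2.5,interpolation=2))
E
```

```text
t 18.52 pos [553.6  37.9 265. ] phi 7.1 tilt [-0.0014 -0.0018] F [ 0.2 -0.9 -1.3] open 0.649 q6 -0.1
tool delta now [m] [ 0.269   0.0648 -0.0652]
ry deg -72.91
rotvec [ 4.000e-02 -7.291e+01 -1.400e-01] delta after turn [ 0.0166  0.065  -0.2762]
```

View pics/k_scene.png

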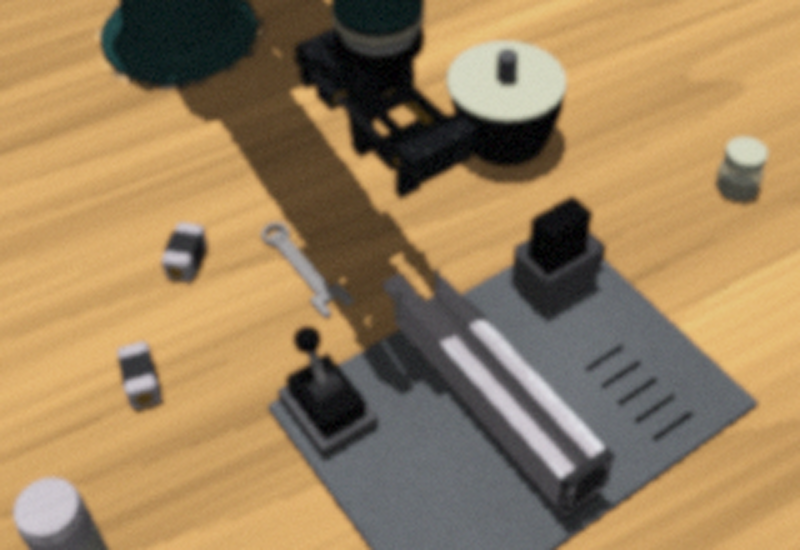

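View pics/k_top.png

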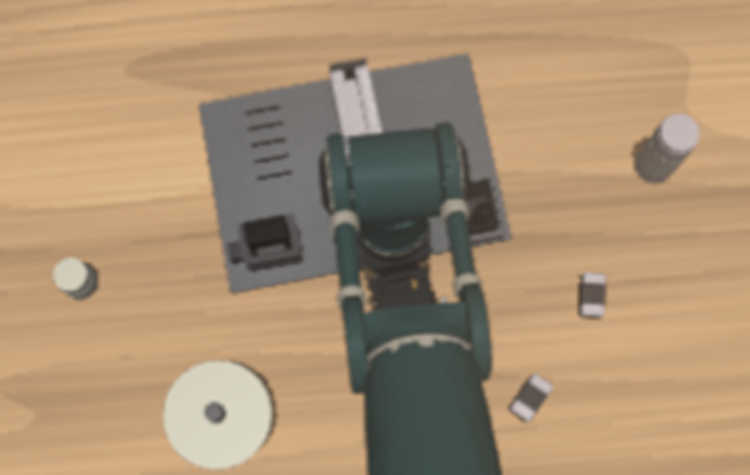

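The module stands home and the cells look undisturbed. Turning to φ=80 for cell A while moving toward it.

>>> {"fn": "jog_arm", "kwargs": {
  "linear": [
    [0.027,0,-0.007],
    [0.027,0,-0.004],
    [0.027,0,0],
    [0.026,0,0.003],
    [0.025,0,0.006],
    [0.024,0,0.009],
    [0.022,0,0.012],
    [0.02,0,0.014],
    [0.018,0,0.016],
    [0.016,0,0.018]
  ],
  "angular": [
    [0,-7,0],
    [0,-7,0],
    [0,-7,0],
    [0,-7,0],
    [0,-7,0],
    [0,-7,0],
    [0,-7,0],
    [0,-7,0],
    [0,-7,0],
    [0,-7,0]
  ],
  "claw": [-0.3,-0.3,-0.3,-0.3,-0.3,-0.3,-0.3,-0.3,-0.3,-0.3]
}}

```text
time_s: 19.45
position: [719.7, -80.4, 264.6]
ee_rot: [[0.98, -0.0, 0.199], [-0.199, 0.006, 0.98], [-0.001, -1.0, 0.006]]
wrist_force: [0.9, 0.0, -1.2]
opening: 0.651
```

```bash
cat > cells.py <<'E'
from obj import *
t=snapshot("top");d=snapshot("scene")
def boxes(D,nm):
    hsv,lab=masks(D);f=4
    b=cv2.resize(lab[...,2].astype(np.float32),None,fx=f,fy=f,interpolation=cv2.INTER_CUBIC)
    n,l,st,ce=cv2.connectedComponentsWithStats((b<138).astype(np.uint8));r=[]
    for i in range(1,n):
        a=st[i,4]/16
        if (110<a<240 if nm=="top" else 180<a<400):
            c=max(cv2.findContours((l==i).astype(np.uint8),0,1)[0],key=len).reshape(-1,2);c=(c+.5)/f-.5
            W=onz(D,c,28 if nm=="top" else 16)[:,:2].astype(np.float32);R=cv2.minAreaRect(W);bx=cv2.boxPoints(R);e=[bx[1]-bx[0],bx[2]-bx[1]];e=max(e,key=np.linalg.norm);y=np.degrees(np.arctan2(e[1],e[0]));y=(y+90)%180-90
            print(nm,"px",centroid(c).round(1),"world",np.round(R[0],1),"size",np.round(R[1],1),"yaw",y.round(1));r.append(centroid(c))
    return r
A=boxes(t,"top");B=boxes(d,"scene")
for a in A:
    for b in B:
        p,g=tri(t,a,d,b)
        if g<6 and 5<p[2]<40: print("cell?",p.round(1),g.round(1))
E
python3 cells.py; python3 go.py 522 -237 200 80
```

```text
top px [130.3 191.2] world [601.4 471.2] size [59.4 48.1] yaw 69.5
top px [336.4 197.6] world [ 520.7 -235.9] size [34.2 61.2] yaw -9.5
scene px [395.9 168.7] world [596.  483.1] size [41.6 98.5] yaw -51.0
scene px [155.  248.8] world [ 521.  -236.6] size [32.6 78.7] yaw -9.0
cell? [603.4 471.8  23.5] 0.9
cell? [ 522.1 -236.7   20.5] 1.4
t 19.55 pos [721.  -77.9 264. ] phi 78.5 tilt [-0.0004  0.0071] F [0.2 0.2 0.3] open 0.654 q6 -1.52
tool delta now [m] [-0.1631  0.0627 -0.1961]
ry deg -1.53
rotvec [-0.41 -1.53 -0.02] delta after turn [-0.1683  0.064  -0.1912]
```

The jaws are turned but the translation came out off; no harm done. Moving over cell A at (522,-236.7).

>>> {"fn": "jog_arm", "kwargs": {
  "linear": [
    [-0.018,0.005,-0.021],
    [-0.018,0.005,-0.022],
    [-0.018,0.005,-0.022],
    [-0.018,0.01,-0.022],
    [-0.018,0.01,-0.022],
    [-0.018,0.01,-0.022],
    [-0.018,0.01,-0.022],
    [-0.018,0.01,-0.022],
    [-0.012,0,-0.012],
    [0,0,0]
  ],
  "angular": [
    [0,-0.5,0],
    [0,-0.5,0],
    [0,-0.5,0],
    [0,0,0],
    [0,0,0],
    [0,0,0],
    [0,0,0],
    [0,0,0],
    [0,0,0],
    [0,0,0]
  ],
  "claw": [-0.3,-0.3,-0.3,-0.3,-0.3,-0.3,-0.3,-0.3,-0.3,-0.3]
}}

```text
time_s: 20.38
position: [528.4, -228.4, 191.6]
ee_rot: [[0.984, -0.0, 0.178], [-0.178, 0.012, 0.984], [-0.002, -1.0, 0.012]]
wrist_force: [-0.5, -0.4, -0.2]
opening: 0.647
```

```bash
python3 go.py 522 -237 120 80.3
```

```text
t 20.38 pos [ 528.4 -228.4  191.6] phi 79.7 tilt [-0.0023  0.0115] F [-0.5 -0.4 -0.2] open 0.647 q6 -1.85
tool delta now [m] [-0.0046  0.0715 -0.0104]
ry deg -0.57
rotvec [-0.66 -0.57 -0.13] delta after turn [-0.0049  0.0716 -0.0095]
```

>>> {"fn": "jog_arm", "kwargs": {
  "linear": [
    [-0.004,0.01,-0.008],
    [0,0.025,0],
    [0,0.025,0],
    [0,0.01,0],
    [0,0,0],
    [0,0,0]
  ],
  "angular": [
    [-0.6,-0.5,-0.1],
    [0,0,0],
    [0,0,0],
    [0,0,0],
    [0,0,0],
    [0,0,0]
  ],
  "claw": [-0.3,-0.3,-0.3,-0.3,-0.3,-0.3]
}}

```text
time_s: 20.88
position: [525.5, -234.9, 119.9]
ee_rot: [[0.985, 0.005, 0.171], [-0.171, -0.003, 0.985], [0.005, -1.0, -0.002]]
wrist_force: [0.2, 0.0, -0.2]
opening: 0.65
```

```bash
python3 go.py 522 -237 70 80.3
```

```text
t 20.88 pos [ 525.5 -234.9  119.9] phi 80.2 tilt [ 0.0055 -0.0016] F [ 0.2  0.  -0.2] open 0.65 q6 -1.86
tool delta now [m] [-0.0034  0.0498 -0.0026]
ry deg -0.13
rotvec [ 0.09 -0.13  0.31] delta after turn [-0.0031  0.0499 -0.0027]
```

>>> {"fn": "jog_arm", "kwargs": {
  "linear": [
    [-0.003,0.012,-0.002],
    [0,0.014,0],
    [0,0.012,0],
    [0,0.006,0],
    [0,0,0],
    [0,0,0]
  ],
  "angular": [
    [0,0,0.3],
    [0,0,0],
    [0,0,0],
    [0,0,0],
    [0,0,0],
    [0,0,0]
  ],
  "claw": [-0.3,-0.3,-0.3,-0.3,-0.3,-0.3]
}}

```text
time_s: 21.38
position: [526.1, -237.1, 76.5]
ee_rot: [[0.986, 0.006, 0.168], [-0.168, -0.005, 0.986], [0.007, -1.0, -0.004]]
wrist_force: [0.0, 0.8, -0.0]
opening: 0.651
```

```bash
python3 go.py 522 -237 70 80.3
```

```text
t 21.38 pos [ 526.1 -237.1   76.5] phi 80.3 tilt [ 0.0065 -0.0041] F [ 0.   0.8 -0. ] open 0.651 q6 -1.87
tool delta now [m] [-0.0041  0.0065 -0.0006]
ry deg 0.0
rotvec [0.24 0.   0.37] delta after turn [-0.0041  0.0065 -0.0006]
```

>>> {"fn": "jog_arm", "kwargs": {
  "linear": [
    [-0.004,0.006,0],
    [0,0,0],
    [0,0,0],
    [0,0,0],
    [0,0,0],
    [0,0,0],
    [0,0,0],
    [0,0,0]
  ],
  "angular": [
    [0,0,0],
    [0,0,0],
    [0,0,0],
    [0,0,0],
    [0,0,0],
    [0,0,0],
    [0,0,0],
    [0,0,0]
  ],
  "claw": [-0.3,1,1,1,1,1,1,1]
}}

```text
time_s: 22.05
position: [522.9, -237.2, 72.2]
ee_rot: [[0.986, 0.009, 0.169], [-0.169, -0.007, 0.986], [0.01, -1.0, -0.005]]
wrist_force: [-0.1, -0.9, -2.3]
opening: 0.356
```

```bash
python3 go.py 522 -237 160 96.35
```

```text
t 22.05 pos [ 522.9 -237.2   72.2] phi 80.3 tilt [ 0.0099 -0.0054] F [-0.1 -0.9 -2.3] open 0.356 q6 -1.87
tool delta now [m] [-0.0001 -0.0878 -0.0005]
ry deg -16.06
rotvec [  0.39 -16.06   0.52] delta after turn [-0.0009 -0.0878  0.0003]
```

>>> {"fn": "jog_arm", "kwargs": {
  "linear": [
    [0,-0.015,0],
    [0,-0.03,0],
    [0,-0.03,0],
    [0,-0.02,0],
    [0,0,0]
  ],
  "angular": [
    [0,0,0.5],
    [0,-5,0],
    [0,-6,0],
    [0,-5,0],
    [0,0,0]
  ],
  "claw": [1,1,1,1,1]
}}

```text
time_s: 22.47
position: [520.3, -235.2, 167.0]
ee_rot: [[0.993, -0.008, -0.122], [0.122, -0.001, 0.993], [-0.008, -1.0, -0.0]]
wrist_force: [0.9, -0.3, -1.8]
opening: 0.358
```

```bash
python3 -c "
from h import *
print(pk([[-26,0,56],[-60,0,56],[0,0,56]]))"; python3 go.py 571.7 39 165 96.35
```

```text
[[571.7151359   39.03933166  56.        ]
 [537.92373217  35.27887509  56.        ]
 [597.55562111  41.91497492  56.        ]]
t 22.47 pos [ 520.3 -235.2  167. ] phi 97.0 tilt [-0.0081 -0.0003] F [ 0.9 -0.3 -1.8] open 0.358 q6 -2.16
tool delta now [m] [0.0844 0.0013 0.2659]
ry deg 0.64
rotvec [ 0.02  0.64 -0.47] delta after turn [0.0814 0.002  0.2669]
```

>>> {"fn": "jog_arm", "kwargs": {
  "linear": [
    [0.006,0,0.02],
    [0.009,0,0.03],
    [0.009,0,0.03],
    [0.009,0,0.03],
    [0.009,0,0.03],
    [0.009,0,0.03],
    [0.009,0,0.03],
    [0.009,0,0.03],
    [0.005,0,0.015],
    [0,0,0]
  ],
  "angular": [
    [0,0.6,-0.4],
    [0,0,0],
    [0,0,0],
    [0,0,0],
    [0,0,0],
    [0,0,0],
    [0,0,0],
    [0,0,0],
    [0,0,0],
    [0,0,0]
  ],
  "claw": [1,1,1,1,1,1,1,1,1,1]
}}

```text
time_s: 23.3
position: [568.4, 24.7, 157.3]
ee_rot: [[0.997, -0.004, -0.077], [0.077, -0.002, 0.997], [-0.004, -1.0, -0.002]]
wrist_force: [0.0, -0.4, -0.5]
opening: 0.362
```

```bash
python3 go.py 571.7 39 125 96.35
```

```text
t 23.3 pos [568.4  24.7 157.3] phi 94.4 tilt [-0.004  -0.0015] F [ 0.  -0.4 -0.5] open 0.362 q6 -1.65
tool delta now [m] [0.0045 0.0322 0.0141]
ry deg -1.95
rotvec [ 0.08 -1.95 -0.23] delta after turn [0.0048 0.0323 0.0139]
```

>>> {"fn": "jog_arm", "kwargs": {
  "linear": [
    [0.004,0.008,0.012],
    [0,0.012,0],
    [0,0.008,0],
    [0,0,0],
    [0,0,0]
  ],
  "angular": [
    [0,-1.9,-0.2],
    [0,0,0],
    [0,0,0],
    [0,0,0],
    [0,0,0]
  ],
  "claw": [1,1,1,1,1]
}}

```text
time_s: 23.72
position: [568.4, 35.7, 122.2]
ee_rot: [[0.994, -0.007, -0.105], [0.105, -0.004, 0.994], [-0.008, -1.0, -0.003]]
wrist_force: [0.6, 0.1, -1.5]
opening: 0.361
```

```bash
python3 go.py 571.7 39 113 96.35;python3 - <<'E'
from h import *
D=snapshot("scene");cv2.imwrite("pics/c1.png",cv2.resize(D["img"][130:290,200:360],None,fx=4.5,fy=3.7,interpolation=2))
E
```

```text
t 23.72 pos [568.4  35.7 122.2] phi 96.0 tilt [-0.0077 -0.0027] F [ 0.6  0.1 -1.5] open 0.361 q6 -1.65
tool delta now [m] [0.0037 0.0092 0.003 ]
ry deg -0.33
rotvec [ 0.15 -0.33 -0.44] delta after turn [0.0037 0.0092 0.0029]
```

View pics/c1.png

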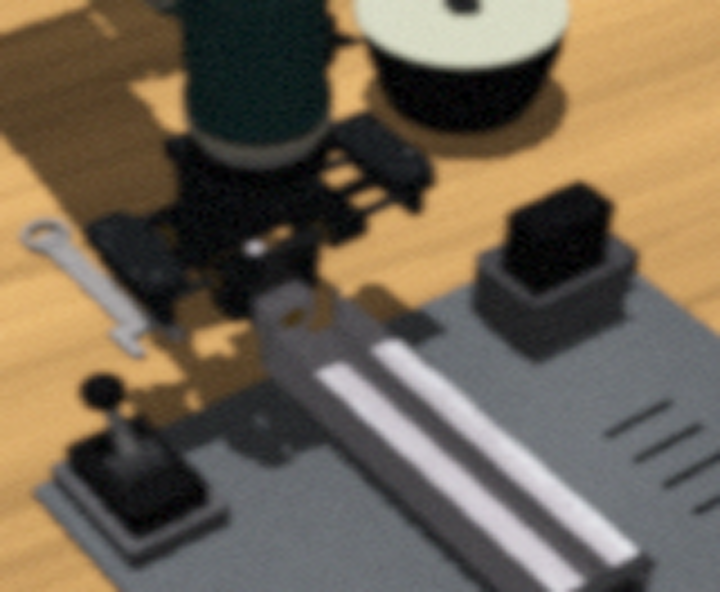

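>>> {"fn": "jog_arm", "kwargs": {
  "linear": [
    [0.003,0.004,0.0025],
    [0,0.004,0],
    [0,0,0],
    [0,0,0]
  ],
  "angular": [
    [0,-0.3,-0.4],
    [0,0,0],
    [0,0,0],
    [0,0,0]
  ],
  "claw": [1,1,1,1]
}}

```text
time_s: 24.1
position: [571.5, 36.1, 113.9]
ee_rot: [[0.994, 0.001, -0.106], [0.106, -0.003, 0.994], [0.0, -1.0, -0.003]]
wrist_force: [0.1, 0.3, -1.9]
opening: 0.363
```

```bash
python3 go.py 571.7 39 112.5 96.35
```

```text
t 24.1 pos [571.5  36.1 113.9] phi 96.1 tilt [ 0.0005 -0.0031] F [ 0.1  0.3 -1.9] open 0.363 q6 -1.65
tool delta now [m] [0.0005 0.0014 0.0029]
ry deg -0.26
rotvec [ 0.18 -0.26  0.03] delta after turn [0.0005 0.0014 0.0029]
```

>>> {"fn": "jog_arm", "kwargs": {
  "linear": [
    [0,0.001,0.003],
    [0,0,0],
    [0,0,0]
  ],
  "angular": [
    [0.2,-0.3,0],
    [0,0,0],
    [0,0,0]
  ],
  "claw": [1,1,1]
}}

```text
time_s: 24.35
position: [571.7, 39.1, 113.6]
ee_rot: [[0.994, 0.002, -0.111], [0.111, 0.001, 0.994], [0.002, -1.0, 0.001]]
wrist_force: [0.2, 0.8, -0.5]
opening: 0.361
```

```bash
python3 go.py 571.7 39 112.2 96.35
```

```text
t 24.35 pos [571.7  39.1 113.6] phi 96.4 tilt [0.0019 0.0006] F [ 0.2  0.8 -0.5] open 0.361 q6 -1.66
tool delta now [m] [ 0.      0.0014 -0.0001]
ry deg 0.04
rotvec [-0.03  0.04  0.11] delta after turn [ 0.      0.0014 -0.0001]
```

Set it down, then slide it forward 10 mm while still gripped so the nose is surely in the mouth.

>>> {"fn": "jog_arm", "kwargs": {
  "linear": [
    [0,0.002,0],
    [0.003,0,0],
    [0.004,0,0],
    [0.003,0,0],
    [0,0,0],
    [0,0,0]
  ],
  "angular": [
    [0,0,0],
    [0,0,0],
    [0,0,0],
    [0,0,0],
    [0,0,0],
    [0,0,0]
  ],
  "claw": [1,1,1,1,1,1]
}}

```text
time_s: 24.85
position: [583.5, 40.7, 112.5]
ee_rot: [[0.994, 0.004, -0.112], [0.112, 0.001, 0.994], [0.004, -1.0, 0.0]]
wrist_force: [0.3, -0.1, -1.8]
opening: 0.36
```

```bash
python3 go.py 581.7 40.1 112.2 96.35
```

```text
t 24.85 pos [583.5  40.7 112.5] phi 96.4 tilt [0.0039 0.0004] F [ 0.3 -0.1 -1.8] open 0.36 q6 -1.66
tool delta now [m] [-0.0018  0.0003 -0.0004]
ry deg 0.07
rotvec [-0.02  0.07  0.22] delta after turn [-0.0018  0.0003 -0.0004]
```

>>> {"fn": "jog_arm", "kwargs": {
  "linear": [
    [0,0.0015,0],
    [0,0,0],
    [0,0,0],
    [0,0,0],
    [0,0,0],
    [0,0,0]
  ],
  "angular": [
    [0,0,0],
    [0,0,0],
    [0,0,0],
    [0,0,0],
    [0,0,0],
    [0,0,0]
  ],
  "claw": [1,-0.1,-0.1,-0.1,-0.1,-0.1]
}}

```text
time_s: 25.35
position: [584.6, 40.7, 112.1]
ee_rot: [[0.994, 0.006, -0.112], [0.112, 0.001, 0.994], [0.006, -1.0, 0.0]]
wrist_force: [0.4, -1.0, -0.0]
opening: 0.55
```

```bash
python3 go.py 535 35 180 6.35
```

```text
t 25.35 pos [584.6  40.7 112.1] phi 96.4 tilt [0.0059 0.0002] F [ 0.4 -1.  -0. ] open 0.55 q6 -1.66
tool delta now [m] [-0.0495 -0.0681 -0.0001]
ry deg 90.07
rotvec [-0.27 90.07  0.25] delta after turn [ 0.0002 -0.0679 -0.0499]
```

>>> {"fn": "jog_arm", "kwargs": {
  "linear": [
    [0,-0.01,0],
    [0,-0.025,0],
    [0,-0.025,0],
    [0,-0.01,0],
    [-0.02,0,0],
    [-0.025,0,0],
    [-0.012,0,0],
    [0,0,0],
    [0,0,0]
  ],
  "angular": [
    [0,0,0.3],
    [0,0,0],
    [0,0,0],
    [0,0,0],
    [0,0,0],
    [0,0,0],
    [0,0,0],
    [0,0,0],
    [0,0,0]
  ],
  "claw": [-0.1,-0.1,-0.1,-0.1,1,1,1,1,1]
}}

```text
time_s: 26.1
position: [527.2, 34.1, 188.5]
ee_rot: [[0.994, 0.003, -0.112], [0.112, 0.0, 0.994], [0.003, -1.0, -0.0]]
wrist_force: [-0.4, -0.0, 1.0]
opening: 0.194
```

```bash
python3 go.py 531 34.5 112 96.35;python3 - <<'E'
from h import *
D=snapshot("scene");cv2.imwrite("pics/c2.png",cv2.resize(D["img"][130:290,200:360],None,fx=4.5,fy=3.7,interpolation=2))
E
```

```text
t 26.1 pos [527.2  34.1 188.5] phi 96.4 tilt [ 0.0026 -0.    ] F [-0.4 -0.   1. ] open 0.194 q6 -1.67
tool delta now [m] [ 0.0037  0.0765 -0.0001]
ry deg 0.06
rotvec [0.   0.06 0.15] delta after turn [ 0.0039  0.0765 -0.0001]
```

View pics/c2.png

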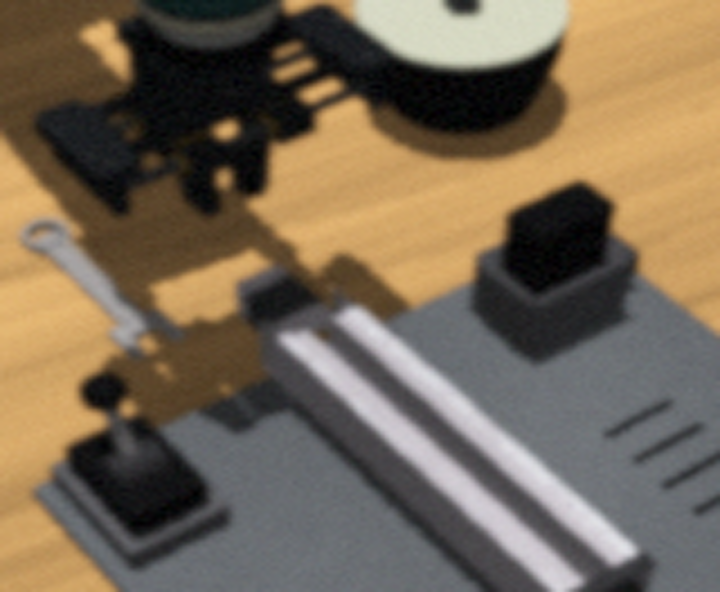

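The cell lies on the tongue with its nose in the mouth, at (270,295) in the crop. Going down behind it with the fingers shut.

>>> {"fn": "jog_arm", "kwargs": {
  "linear": [
    [0.003,0.015,0],
    [0,0.025,0],
    [0,0.02,0],
    [0,0.012,0],
    [0,0,0],
    [0,0,0]
  ],
  "angular": [
    [0,0,0],
    [0,0,0],
    [0,0,0],
    [0,0,0],
    [0,0,0],
    [0,0,0]
  ],
  "claw": [1,1,1,1,1,1]
}}

```text
time_s: 26.65
position: [537.7, 35.0, 114.7]
ee_rot: [[0.994, 0.009, -0.112], [0.112, 0.001, 0.994], [0.009, -1.0, -0.0]]
wrist_force: [0.1, -0.3, -0.1]
opening: 0.005
```

```bash
python3 go.py 531 34.5 112 96.35
```

```text
t 26.65 pos [537.7  35.  114.7] phi 96.4 tilt [ 0.009  -0.0004] F [ 0.1 -0.3 -0.1] open 0.005 q6 -1.66
tool delta now [m] [-0.0067  0.0027  0.0003]
ry deg 0.06
rotvec [0.03 0.06 0.52] delta after turn [-0.0067  0.0027  0.0003]
```

>>> {"fn": "jog_arm", "kwargs": {
  "linear": [
    [0.004,0.002,0],
    [0.007,0,0],
    [0.008,0,0],
    [0.008,0,0],
    [0.008,0,0],
    [0.007,0,0],
    [0.003,0,0]
  ],
  "angular": [
    [0,0,0.5],
    [0,0,0],
    [0,0,0],
    [0,0,0],
    [0,0,0],
    [0,0,0],
    [0,0,0]
  ],
  "claw": [1,1,1,1,1,1,1]
}}

```text
time_s: 27.23
position: [590.2, 40.7, 115.9]
ee_rot: [[0.994, 0.004, -0.112], [0.112, -0.0, 0.994], [0.004, -1.0, -0.001]]
wrist_force: [-0.7, 0.2, -0.4]
opening: 0.005
```

```bash
python3 go.py 591.6 41.3 112 96.35
```

```text
t 27.23 pos [590.2  40.7 115.9] phi 96.4 tilt [ 0.0044 -0.0008] F [-0.7  0.2 -0.4] open 0.005 q6 -1.66
tool delta now [m] [0.0014 0.0039 0.0005]
ry deg 0.06
rotvec [0.05 0.06 0.25] delta after turn [0.0014 0.0039 0.0005]
```

>>> {"fn": "jog_arm", "kwargs": {
  "linear": [
    [0.003,0.002,0],
    [0.001,0,0],
    [0,0,0]
  ],
  "angular": [
    [0,0,0],
    [0,0,0],
    [0,0,0]
  ],
  "claw": [1,1,1]
}}

```text
time_s: 27.48
position: [596.3, 41.3, 114.5]
ee_rot: [[0.994, 0.006, -0.112], [0.112, -0.0, 0.994], [0.006, -1.0, -0.001]]
wrist_force: [-1.2, 0.2, 0.0]
opening: 0.009
```

```bash
python3 go.py 591.6 41.3 112 96.35
```

```text
t 27.48 pos [596.3  41.3 114.5] phi 96.4 tilt [ 0.0056 -0.001 ] F [-1.2  0.2  0. ] open 0.009 q6 -1.65
tool delta now [m] [-0.0047  0.0025  0.0005]
ry deg 0.07
rotvec [0.06 0.07 0.32] delta after turn [-0.0047  0.0025  0.0005]
```

>>> {"fn": "jog_arm", "kwargs": {
  "linear": [
    [-0.015,0,0],
    [-0.02,-0.005,0],
    [-0.01,-0.02,0],
    [0,-0.03,0],
    [0,-0.03,0],
    [0,-0.02,-0.01],
    [0,0,-0.03],
    [0,0,-0.03],
    [0,0,-0.03],
    [0,0,0]
  ],
  "angular": [
    [0,0,0],
    [0,0,0],
    [0,0,0],
    [0,0,0],
    [0,0,0],
    [0,0,0],
    [0,0,0],
    [0,0,0],
    [0,0,0],
    [0,0,0]
  ],
  "claw": [1,1,1,1,-0.3,-0.3,-0.3,-0.3,-0.3,-0.3]
}}

```text
time_s: 28.32
position: [558.6, -65.1, 224.2]
ee_rot: [[0.993, 0.009, -0.117], [0.117, -0.002, 0.993], [0.009, -1.0, -0.003]]
wrist_force: [-0.2, 0.7, 0.6]
opening: 0.435
```

```bash
python3 go.py 389.5 -136.7 180 50;python3 cells.py
python3 - <<'E'
from h import *
for n,(x0,y0,x1,y1) in(("scene",(130,130,360,290)),("top",(200,90,360,260))):
    D=snapshot(n);cv2.imwrite(f"pics/c3{n}.png",cv2.resize(D["img"][y0:y1,x0:x1],None,fx=3.4,fy=3.4,interpolation=2))
E
```

```text
t 28.32 pos [558.6 -65.1 224.2] phi 96.7 tilt [ 0.0085 -0.0029] F [-0.2  0.7  0.6] open 0.435 q6 -1.85
tool delta now [m] [-0.1767  0.0429 -0.0511]
ry deg 46.74
rotvec [-4.000e-02  4.674e+01  5.300e-01] delta after turn [-0.0835  0.0442 -0.1635]
top px [130.5 191.4] world [601.5 470.9] size [55.1 52.3] yaw 88.3
scene px [395.2 171.6] world [606.2 470.4] size [42.2 67.4] yaw -52.5
cell? [604.5 472.9  11.9] 1.6
```

View pics/c3scene.png

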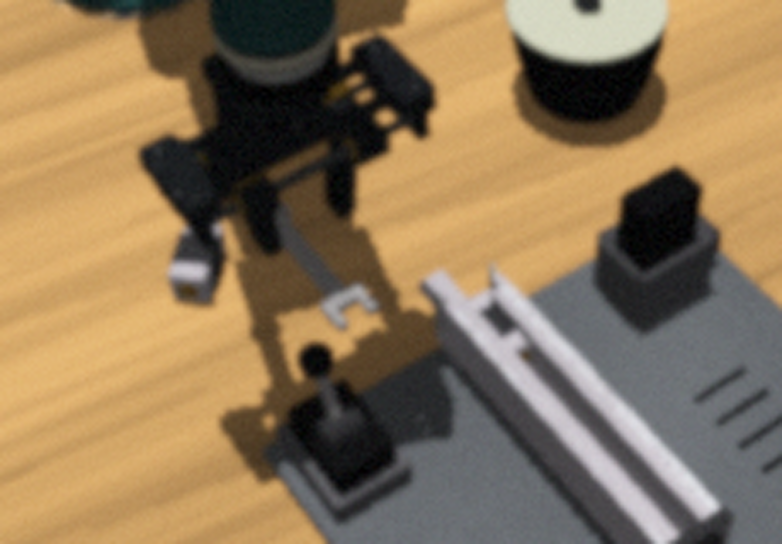

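View pics/c3top.png

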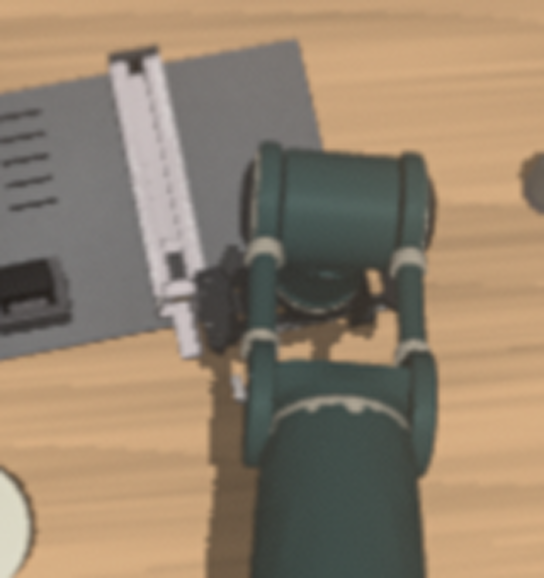

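Cell A is in the tube. Cell B has been knocked: in the scene view it is now near (188,207), where it was at (173,200). I'll move the arm aside to see it clearly.

>>> {"fn": "jog_arm", "kwargs": {
  "linear": [
    [0,0,0.03],
    [0,0,0.04],
    [0,0,0.04],
    [0,0,0.04],
    [0,0,0.04],
    [0,0,0.03]
  ],
  "angular": [
    [0,7,0],
    [0,7,0],
    [0,7,0],
    [0,7,0],
    [0,7,0],
    [0,7,0]
  ],
  "claw": [-0.3,-0.3,-0.3,-0.3,-0.3,-0.3]
}}

```text
time_s: 29.02
position: [589.7, 151.6, 220.6]
ee_rot: [[0.825, 0.0, 0.566], [-0.566, 0.0, 0.825], [-0.0, -1.0, 0.0]]
wrist_force: [1.2, -0.4, -0.1]
opening: 0.655
```

```bash
python3 cells.py; python3 go.py 430 -100 180 50
python3 - <<'E'
from h import *
for n,(x0,y0,x1,y1) in(("scene",(130,130,360,290)),("top",(200,90,360,260))):
    D=snapshot(n);cv2.imwrite(f"pics/c4{n}.png",cv2.resize(D["img"][y0:y1,x0:x1],None,fx=3.4,fy=3.4,interpolation=2))
E
```

```text
top px [276.9 218.3] world [460.4 -25.5] size [144.6  36.1] yaw 5.7
top px [302.7 227.2] world [ 430.1 -109.6] size [32.4 60.4] yaw -36.0
scene px [395.5 170. ] world [596.2 482.8] size [41.8 97.4] yaw -51.2
scene px [222.1 207.9] world [473.6 -31. ] size [145.6  35.9] yaw 7.4
scene px [187.9 205.9] world [ 429.3 -109.5] size [39.3 79.6] yaw -35.8
cell? [ 430.8 -109.8   19.4] 2.0
t 29.12 pos [591.2 153.1 220.7] phi 55.9 tilt [0.0005 0.0021] F [-0.1 -1.1  0. ] open 0.647 q6 -0.76
tool delta now [m] [ 0.0084  0.04   -0.3001]
ry deg 5.91
rotvec [-0.12  5.91  0.02] delta after turn [ 0.0393  0.0407 -0.2975]
```

View pics/c4scene.png

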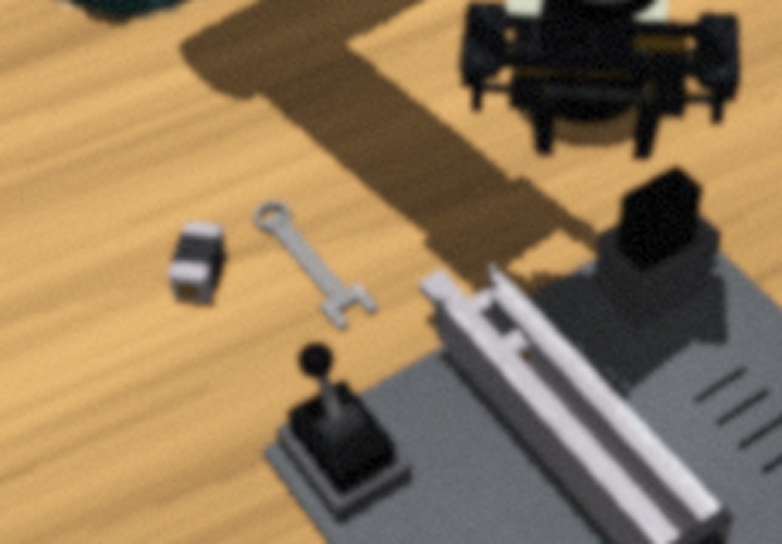

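View pics/c4top.png

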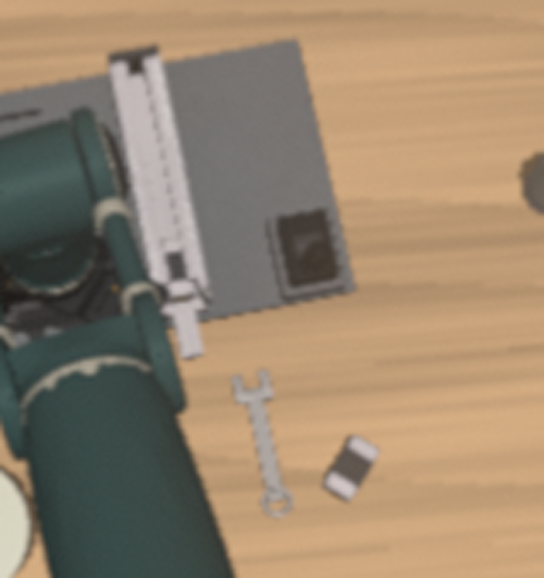

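Cell B is now at (430.5,-109.7), yaw −36°. The wrench is clear of it.

>>> {"fn": "jog_arm", "kwargs": {
  "linear": [
    [0.002,0,-0.02],
    [0.002,0,-0.03],
    [0.002,0,-0.03],
    [0.003,0,-0.03],
    [0.003,0,-0.03],
    [0.003,0,-0.03],
    [0.004,0.01,-0.03],
    [0.004,0.01,-0.03],
    [0.004,0.01,-0.03],
    [0,0,-0.015]
  ],
  "angular": [
    [0,0.5,0],
    [0,0.5,0],
    [0,0.5,0],
    [0,0,0],
    [0,0,0],
    [0,0,0],
    [0,0,0],
    [0,0,0],
    [0,0,0],
    [0,0,0]
  ],
  "claw": [-0.3,-0.3,-0.3,-0.3,-0.3,-0.3,-0.3,-0.3,-0.3,-0.3]
}}

```text
time_s: 30.05
position: [440.7, -102.9, 187.0]
ee_rot: [[0.825, -0.005, 0.565], [-0.565, -0.003, 0.825], [-0.003, -1.0, -0.006]]
wrist_force: [-0.7, 0.2, 0.2]
opening: 0.645
```

```bash
python3 go.py 430.5 -109.8 120 54
```

```text
t 30.05 pos [ 440.7 -102.9  187. ] phi 55.6 tilt [-0.0026 -0.0056] F [-0.7  0.2  0.2] open 0.645 q6 -1.25
tool delta now [m] [-0.0044  0.0671 -0.0111]
ry deg 1.58
rotvec [ 0.32  1.58 -0.15] delta after turn [-0.0042  0.067  -0.0116]
```

>>> {"fn": "jog_arm", "kwargs": {
  "linear": [
    [-0.003,0.01,-0.008],
    [0,0.025,0],
    [0,0.022,0],
    [0,0.006,0],
    [0,0,0],
    [0,0,0]
  ],
  "angular": [
    [0.3,1.6,0],
    [0,0,0],
    [0,0,0],
    [0,0,0],
    [0,0,0],
    [0,0,0]
  ],
  "claw": [-0.3,-0.3,-0.3,-0.3,-0.3,-0.3]
}}

```text
time_s: 30.55
position: [423.7, -114.5, 121.7]
ee_rot: [[0.805, -0.006, 0.594], [-0.594, 0.0, 0.805], [-0.005, -1.0, -0.003]]
wrist_force: [1.3, 0.3, -0.2]
opening: 0.651
```

```bash
python3 go.py 430.5 -109.8 71 54
```

```text
t 30.55 pos [ 423.7 -114.5  121.7] phi 53.6 tilt [-0.0045 -0.0033] F [ 1.3  0.3 -0.2] open 0.651 q6 -1.25
tool delta now [m] [0.0029 0.0506 0.008 ]
ry deg -0.43
rotvec [ 0.19 -0.43 -0.26] delta after turn [0.0028 0.0507 0.0078]
```

>>> {"fn": "jog_arm", "kwargs": {
  "linear": [
    [0.003,0.01,0.007],
    [0,0.014,0],
    [0,0.012,0],
    [0,0.008,0],
    [0,0,0],
    [0,0,0]
  ],
  "angular": [
    [0.2,-0.4,-0.2],
    [0,0,0],
    [0,0,0],
    [0,0,0],
    [0,0,0],
    [0,0,0]
  ],
  "claw": [-0.3,-0.3,-0.3,-0.3,-0.3,-0.3]
}}

```text
time_s: 31.05
position: [435.0, -111.7, 83.0]
ee_rot: [[0.811, 0.01, 0.585], [-0.585, -0.003, 0.811], [0.009, -1.0, 0.003]]
wrist_force: [-0.6, -0.7, -0.0]
opening: 0.651
```

```bash
python3 go.py 430.5 -109.8 71 54
```

```text
t 31.05 pos [ 435.  -111.7   83. ] phi 54.2 tilt [0.0093 0.0034] F [-0.6 -0.7 -0. ] open 0.651 q6 -1.25
tool delta now [m] [-0.0048  0.0119 -0.0011]
ry deg 0.2
rotvec [-0.2   0.2   0.53] delta after turn [-0.0047  0.012  -0.0011]
```

>>> {"fn": "jog_arm", "kwargs": {
  "linear": [
    [-0.004,0.006,-0.001],
    [0,0.005,0],
    [0,0,0],
    [0,0,0],
    [0,0,0]
  ],
  "angular": [
    [0,0.2,0.4],
    [0,0,0],
    [0,0,0],
    [0,0,0],
    [0,0,0]
  ],
  "claw": [-0.3,-0.3,-0.3,-0.3,-0.3]
}}

```text
time_s: 31.47
position: [432.6, -110.4, 73.6]
ee_rot: [[0.809, 0.007, 0.587], [-0.587, 0.001, 0.809], [0.006, -1.0, 0.005]]
wrist_force: [0.7, -0.5, 0.7]
opening: 0.651
```

```bash
python3 go.py 430.5 -109.8 71 54
```

```text
t 31.47 pos [ 432.6 -110.4   73.6] phi 54.0 tilt [0.0056 0.0048] F [ 0.7 -0.5  0.7] open 0.651 q6 -1.25
tool delta now [m] [-0.0021  0.0026 -0.0008]
ry deg 0.03
rotvec [-0.27  0.02  0.32] delta after turn [-0.0021  0.0026 -0.0007]
```

>>> {"fn": "jog_arm", "kwargs": {
  "linear": [
    [-0.002,0.002,0],
    [0,0,0],
    [0,0,0],
    [0,0,0],
    [0,0,0],
    [0,0,0],
    [0,0,0],
    [0,0,0]
  ],
  "angular": [
    [0,0,0],
    [0,0,0],
    [0,0,0],
    [0,0,0],
    [0,0,0],
    [0,0,0],
    [0,0,0],
    [0,0,0]
  ],
  "claw": [1,1,1,1,1,1,1,1]
}}

```text
time_s: 32.13
position: [431.1, -109.4, 71.9]
ee_rot: [[0.809, 0.008, 0.587], [-0.587, 0.0, 0.809], [0.007, -1.0, 0.005]]
wrist_force: [-0.8, 0.3, -0.0]
opening: 0.357
```

```bash
python3 go.py 430.5 -109.8 175 96.35
```

```text
t 32.13 pos [ 431.1 -109.4   71.9] phi 54.0 tilt [0.0065 0.0049] F [-0.8  0.3 -0. ] open 0.357 q6 -1.25
tool delta now [m] [ 0.0004 -0.1031 -0.0002]
ry deg -42.32
rotvec [ -0.13 -42.32   0.46] delta after turn [-0.0007 -0.1031 -0.0004]
```

Gripped; the cell-to-TCP height offset is 55.9. Lift and turn to φ=96.

>>> {"fn": "jog_arm", "kwargs": {
  "linear": [
    [0,-0.015,0],
    [0,-0.025,0],
    [0,-0.025,0],
    [0,-0.025,0],
    [0,-0.01,0],
    [0,0,0],
    [0,0,0],
    [0,0,0]
  ],
  "angular": [
    [0,0,0.4],
    [0,-6,0],
    [0,-7,0],
    [0,-7,0],
    [0,-7,0],
    [0,-7,0],
    [0,-7,0],
    [0,0,0]
  ],
  "claw": [1,1,1,1,1,1,1,1]
}}

```text
time_s: 32.8
position: [428.5, -108.8, 174.7]
ee_rot: [[0.994, -0.003, -0.109], [0.109, 0.007, 0.994], [-0.003, -1.0, 0.007]]
wrist_force: [-0.1, -0.2, -1.7]
opening: 0.364
```

```bash
python3 go.py 571.7 39 165 96.35
```

```text
t 32.8 pos [ 428.5 -108.8  174.7] phi 96.2 tilt [-0.0026  0.007 ] F [-0.1 -0.2 -1.7] open 0.364 q6 -1.99
tool delta now [m] [0.1584 0.0103 0.1313]
ry deg -0.1
rotvec [-0.4  -0.1  -0.15] delta after turn [0.1586 0.0097 0.1311]
```

>>> {"fn": "jog_arm", "kwargs": {
  "linear": [
    [0.015,0,0.012],
    [0.024,0,0.02],
    [0.024,0,0.02],
    [0.024,0,0.02],
    [0.024,0,0.02],
    [0.024,0,0.02],
    [0.012,0,0.01],
    [0,0,0],
    [0,0,0]
  ],
  "angular": [
    [-0.4,0,0],
    [0,0,0],
    [0,0,0],
    [0,0,0],
    [0,0,0],
    [0,0,0],
    [0,0,0],
    [0,0,0],
    [0,0,0]
  ],
  "claw": [1,1,1,1,1,1,1,1,1]
}}

```text
time_s: 33.55
position: [565.4, 33.4, 169.1]
ee_rot: [[0.997, -0.01, -0.074], [0.074, -0.0, 0.997], [-0.01, -1.0, 0.0]]
wrist_force: [-0.1, 0.0, -1.0]
opening: 0.356
```

```bash
python3 go.py 571.7 39 125 96.35
```

```text
t 33.55 pos [565.4  33.4 169.1] phi 94.2 tilt [-0.0097  0.0005] F [-0.1  0.  -1. ] open 0.356 q6 -1.63
tool delta now [m] [0.0071 0.0441 0.0051]
ry deg -2.12
rotvec [-0.04 -2.12 -0.55] delta after turn [0.0069 0.0441 0.0048]
```

>>> {"fn": "jog_arm", "kwargs": {
  "linear": [
    [0.005,0.008,0.004],
    [0,0.015,0],
    [0,0.014,0],
    [0,0.004,0],
    [0,0,0],
    [0,0,0]
  ],
  "angular": [
    [0,-2,-0.5],
    [0,0,0],
    [0,0,0],
    [0,0,0],
    [0,0,0],
    [0,0,0]
  ],
  "claw": [1,1,1,1,1,1]
}}

```text
time_s: 34.05
position: [565.1, 34.2, 125.0]
ee_rot: [[0.995, -0.007, -0.098], [0.098, -0.001, 0.995], [-0.007, -1.0, -0.0]]
wrist_force: [-0.4, 0.1, -2.0]
opening: 0.362
```

```bash
python3 go.py 571.7 39 113 96.35
```

```text
t 34.05 pos [565.1  34.2 125. ] phi 95.6 tilt [-0.0072 -0.0001] F [-0.4  0.1 -2. ] open 0.362 q6 -1.65
tool delta now [m] [0.0072 0.012  0.0041]
ry deg -0.72
rotvec [ 0.   -0.72 -0.41] delta after turn [0.0071 0.012  0.004 ]
```

>>> {"fn": "jog_arm", "kwargs": {
  "linear": [
    [0.006,0.004,0.004],
    [0,0.005,0],
    [0,0,0],
    [0,0,0]
  ],
  "angular": [
    [0,-0.7,-0.4],
    [0,0,0],
    [0,0,0],
    [0,0,0]
  ],
  "claw": [1,1,1,1]
}}

```text
time_s: 34.38
position: [571.7, 38.1, 117.3]
ee_rot: [[0.994, 0.003, -0.109], [0.109, -0.0, 0.994], [0.003, -1.0, -0.0]]
wrist_force: [0.1, -0.7, -2.0]
opening: 0.361
```

```bash
python3 go.py 571.7 39 112.2 96.35
```

```text
t 34.38 pos [571.7  38.1 117.3] phi 96.2 tilt [ 0.0033 -0.0004] F [ 0.1 -0.7 -2. ] open 0.361 q6 -1.66
tool delta now [m] [0.0001 0.0051 0.0009]
ry deg -0.11
rotvec [ 0.03 -0.11  0.19] delta after turn [0.0001 0.0051 0.0009]
```

>>> {"fn": "jog_arm", "kwargs": {
  "linear": [
    [0,0.003,0.001],
    [0,0.002,0],
    [0.003,0,0],
    [0.004,0,0],
    [0.002,0,0],
    [0,0,0],
    [0,0,0]
  ],
  "angular": [
    [0,0,0],
    [0,0,0],
    [0,0,0],
    [0,0,0],
    [0,0,0],
    [0,0,0],
    [0,0,0]
  ],
  "claw": [1,1,1,1,1,1,1]
}}

```text
time_s: 34.97
position: [581.7, 40.5, 112.6]
ee_rot: [[0.994, 0.003, -0.109], [0.109, -0.0, 0.994], [0.003, -1.0, -0.001]]
wrist_force: [-1.0, 0.4, -0.3]
opening: 0.361
```

```bash
python3 go.py 583.5 40.7 112 96.35
```

```text
t 34.97 pos [581.7  40.5 112.6] phi 96.3 tilt [ 0.0032 -0.0005] F [-1.   0.4 -0.3] open 0.361 q6 -1.65
tool delta now [m] [ 0.0018  0.0006 -0.    ]
ry deg -0.09
rotvec [ 0.03 -0.09  0.19] delta after turn [ 0.0018  0.0006 -0.    ]
```

Release, back away, then go down behind it again.

>>> {"fn": "jog_arm", "kwargs": {
  "linear": [
    [0,0.001,0],
    [0,0,0],
    [0,0,0],
    [0,0,0],
    [0,0,0],
    [0,0,0]
  ],
  "angular": [
    [0,0,0],
    [0,0,0],
    [0,0,0],
    [0,0,0],
    [0,0,0],
    [0,0,0]
  ],
  "claw": [1,-0.1,-0.1,-0.1,-0.1,-0.1]
}}

```text
time_s: 35.47
position: [583.3, 40.5, 113.0]
ee_rot: [[0.994, 0.007, -0.109], [0.109, -0.0, 0.994], [0.007, -1.0, -0.001]]
wrist_force: [-0.4, -0.6, -0.7]
opening: 0.546
```

>>> {"fn": "jog_arm", "kwargs": {
  "linear": [
    [0,-0.01,0],
    [0,-0.025,0],
    [0,-0.025,0],
    [0,-0.01,0],
    [-0.02,0,0],
    [-0.025,0,0],
    [-0.012,0,0],
    [0,0,0],
    [0,0,0]
  ],
  "angular": [
    [0,0,0.2],
    [0,0,0],
    [0,0,0],
    [0,0,0],
    [0,0,0],
    [0,0,0],
    [0,0,0],
    [0,0,0],
    [0,0,0]
  ],
  "claw": [-0.1,-0.1,-0.1,-0.1,1,1,1,1,1]
}}

```text
time_s: 36.22
position: [526.2, 34.3, 189.8]
ee_rot: [[0.994, 0.008, -0.109], [0.109, -0.0, 0.994], [0.008, -1.0, -0.001]]
wrist_force: [0.3, 0.3, 0.7]
opening: 0.196
```

```bash
python3 go.py 530 34.5 112 96.35;python3 - <<'E'
from h import *
D=snapshot("scene");cv2.imwrite("pics/c5.png",cv2.resize(D["img"][130:290,200:360],None,fx=4.5,fy=3.7,interpolation=2))
E
```

```text
t 36.22 pos [526.2  34.3 189.8] phi 96.3 tilt [ 0.0078 -0.0011] F [0.3 0.3 0.7] open 0.196 q6 -1.66
tool delta now [m] [ 0.0032  0.0779 -0.0001]
ry deg -0.1
rotvec [ 0.06 -0.1   0.45] delta after turn [ 0.0038  0.0778 -0.0002]
```

View pics/c5.png

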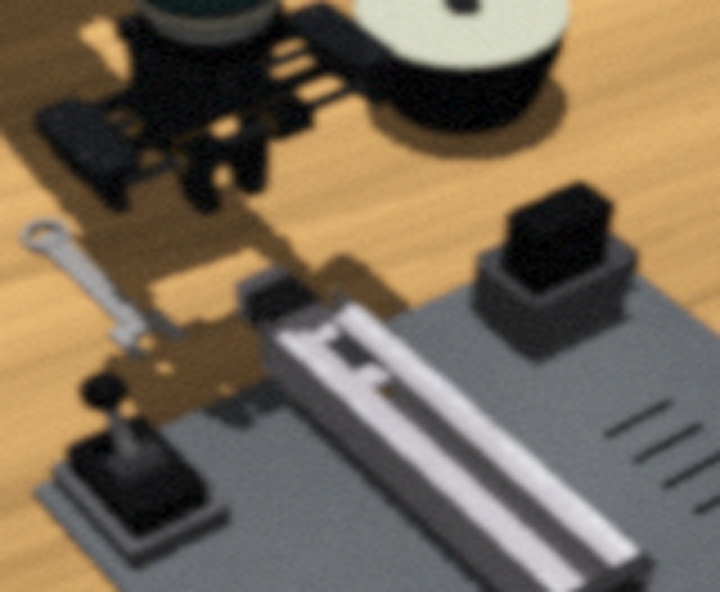

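Both cells are in line. Lowering behind and pushing.

>>> {"fn": "jog_arm", "kwargs": {
  "linear": [
    [0.001,0.015,0],
    [0,0.025,0],
    [0,0.02,0],
    [0,0.013,0],
    [0,0,0],
    [0,0,0]
  ],
  "angular": [
    [0,0,0.2],
    [0,0,0],
    [0,0,0],
    [0,0,0],
    [0,0,0],
    [0,0,0]
  ],
  "claw": [1,1,1,1,1,1]
}}

```text
time_s: 36.77
position: [535.0, 34.8, 115.2]
ee_rot: [[0.994, 0.011, -0.109], [0.109, -0.0, 0.994], [0.011, -1.0, -0.002]]
wrist_force: [0.2, 0.6, 0.2]
opening: 0.005
```

>>> {"fn": "jog_arm", "kwargs": {
  "linear": [
    [0.004,0.002,0],
    [0.007,0,0],
    [0.008,0,0],
    [0.008,0,0],
    [0.008,0,0],
    [0.007,0,0],
    [0.004,0,0]
  ],
  "angular": [
    [0,0,0.2],
    [0,0,0],
    [0,0,0],
    [0,0,0],
    [0,0,0],
    [0,0,0],
    [0,0,0]
  ],
  "claw": [1,1,1,1,1,1,1]
}}

```text
time_s: 37.35
position: [587.2, 40.4, 116.0]
ee_rot: [[0.994, 0.009, -0.109], [0.109, -0.001, 0.994], [0.009, -1.0, -0.002]]
wrist_force: [-2.3, 0.2, -0.6]
opening: 0.003
```

```bash
python3 go.py 597.5 41.9 112 96.35
```

```text
t 37.35 pos [587.2  40.4 116. ] phi 96.3 tilt [ 0.009  -0.0018] F [-2.3  0.2 -0.6] open 0.003 q6 -1.65
tool delta now [m] [0.0104 0.0041 0.0004]
ry deg -0.1
rotvec [ 0.1  -0.1   0.51] delta after turn [0.0104 0.004  0.0004]
```

>>> {"fn": "jog_arm", "kwargs": {
  "linear": [
    [0.004,0.002,0],
    [0.004,0,0],
    [0.003,0,0],
    [0.001,0,0]
  ],
  "angular": [
    [0,0,0.4],
    [0,0,0],
    [0,0,0],
    [0,0,0]
  ],
  "claw": [1,1,1,1]
}}

```text
time_s: 37.68
position: [601.4, 41.9, 114.7]
ee_rot: [[0.994, 0.001, -0.109], [0.109, -0.002, 0.994], [0.001, -1.0, -0.002]]
wrist_force: [-2.9, -1.1, 2.5]
opening: 0.007
```

```bash
python3 go.py 597.5 41.9 112 96.35
```

```text
t 37.68 pos [601.4  41.9 114.7] phi 96.3 tilt [ 0.0011 -0.0018] F [-2.9 -1.1  2.5] open 0.007 q6 -1.65
tool delta now [m] [-0.0039  0.0027  0.0004]
ry deg -0.09
rotvec [ 0.11 -0.09  0.07] delta after turn [-0.0039  0.0027  0.0004]
```

The second cell's rear should be about 12 mm inside the mouth. Backing off to check.

>>> {"fn": "jog_arm", "kwargs": {
  "linear": [
    [-0.015,0,0],
    [-0.02,-0.003,0],
    [-0.015,-0.02,0],
    [0,-0.03,0],
    [0,-0.03,-0.02],
    [0,-0.02,-0.03],
    [0,0,-0.03],
    [0,0,-0.03],
    [0,0,-0.02],
    [0,0,0]
  ],
  "angular": [
    [0,0,0],
    [0,0,0],
    [0,0,0],
    [0,0,0],
    [0,0,0],
    [0,0,0],
    [0,0,0],
    [0,0,0],
    [0,0,0],
    [0,0,0]
  ],
  "claw": [1,1,1,1,1,1,1,1,1,1]
}}

```text
time_s: 38.52
position: [568.2, -96.7, 225.3]
ee_rot: [[0.993, 0.017, -0.114], [0.114, -0.005, 0.993], [0.016, -1.0, -0.007]]
wrist_force: [0.5, -0.1, 0.6]
opening: 0.002
```

```bash
python3 -c "
from h import *
print(pk([[-35,-135,0],[12,-135,105],[68,-135,105]]))"; python3 go.py 577.6 -96 180 96.35;python3 - <<'E'
from h import *
for n,(x0,y0,x1,y1),f in(("scene",(200,170,320,290),6),("top",(225,130,305,210),7)):
    D=snapshot(n);im=cv2.resize(D["img"][y0:y1,x0:x1],None,fx=f,fy=f,interpolation=2)
    for p,c in((pk([[0,-16,72],[0,16,72]]),(0,0,255)),(pk([[13,-16,72],[13,16,72]]),(0,255,0)),(pk([[12,-135,105]]),(255,255,0))):
        for q in proj(D,p): cv2.circle(im,tuple(map(int,(q-[x0,y0]+.5)*f)),3,c,-1)
    cv2.imwrite(f"pics/c6{n}.png",im)
E
```

```text
[[577.70157717 -96.12783344   0.        ]
 [624.41322351 -90.92955524 105.        ]
 [680.06965319 -84.73586207 105.        ]]
t 38.52 pos [568.2 -96.7 225.3] phi 96.6 tilt [ 0.0163 -0.0068] F [ 0.5 -0.1  0.6] open 0.002 q6 -1.9
tool delta now [m] [ 0.0086  0.0455 -0.0001]
ry deg 0.22
rotvec [0.39 0.22 0.93] delta after turn [ 0.0094  0.0453 -0.0004]
```

View pics/c6scene.png

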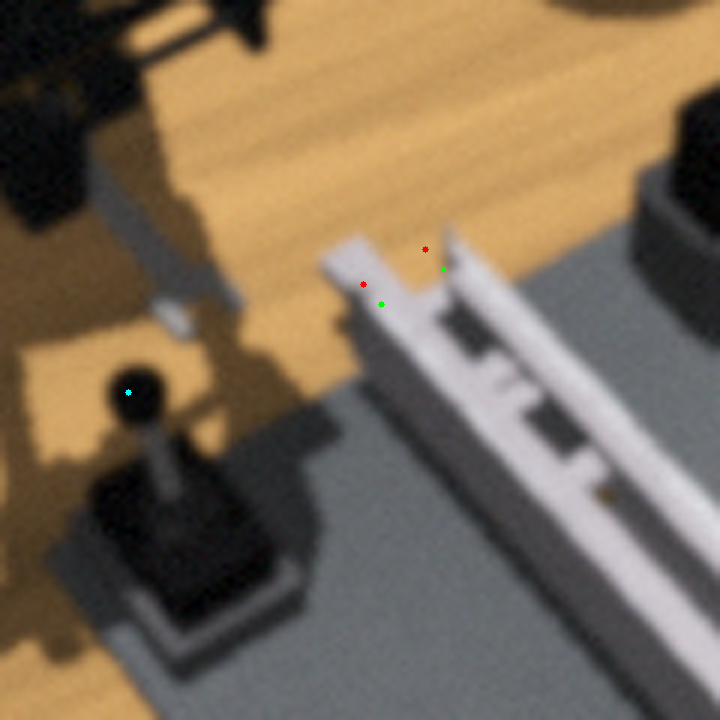

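View pics/c6top.png

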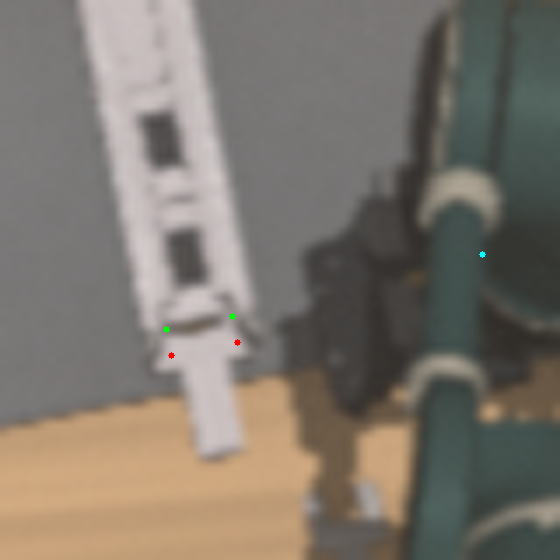

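Both cells are inside: the last cell's rear edge is at about (195,325) in the top crop, roughly 13 mm past the mouth. One last check of the module and diffuser before the switch.

>>> {"fn": "jog_arm", "kwargs": {
  "linear": [
    [0,0.012,0],
    [0,0.02,0],
    [0,0.02,0],
    [0,0.012,0],
    [0,0,0],
    [0,0,0]
  ],
  "angular": [
    [0.3,0.2,0.9],
    [0,0,0],
    [0,0,0],
    [0,0,0],
    [0,0,0],
    [0,0,0]
  ],
  "claw": [1,1,1,1,1,1]
}}

```text
time_s: 39.12
position: [566.8, -87.6, 154.8]
ee_rot: [[0.993, -0.006, -0.116], [0.116, 0.004, 0.993], [-0.005, -1.0, 0.004]]
wrist_force: [0.0, 0.7, -0.6]
opening: 0.008
```

```bash
python3 go.py 572.7 -96.7 156 96.35; python3 fit.py 95 397.5 275
python3 - <<'E'
from h import *
for n,(x0,y0,x1,y1),f in(("scene",(200,100,360,290),4),("top",(150,130,290,290),4)):
    D=snapshot(n);im=cv2.resize(D["img"][y0:y1,x0:x1],None,fx=f,fy=f*.75,interpolation=2)
    P=np.array([pk([[45+a*16,150+b*28,122]])[0] for a in(-1,1) for b in(-1,1)])
    for q in proj(D,P): cv2.circle(im,(int((q[0]-x0+.5)*f),int((q[1]-y0+.5)*f*.75)),2,(0,255,0),-1)
    cv2.imwrite(f"pics/d{n}.png",im)
E
```

```text
t 39.12 pos [566.8 -87.6 154.8] phi 96.7 tilt [-0.0052  0.0044] F [ 0.   0.7 -0.6] open 0.008 q6 -1.89
tool delta now [m] [ 0.0048 -0.0013 -0.0097]
ry deg 0.3
rotvec [-0.25  0.3  -0.3 ] delta after turn [ 0.0048 -0.0012 -0.0097]
472 [400.69794467 273.3236016 ] rms 1.6295338278977405
```

View pics/dscene.png

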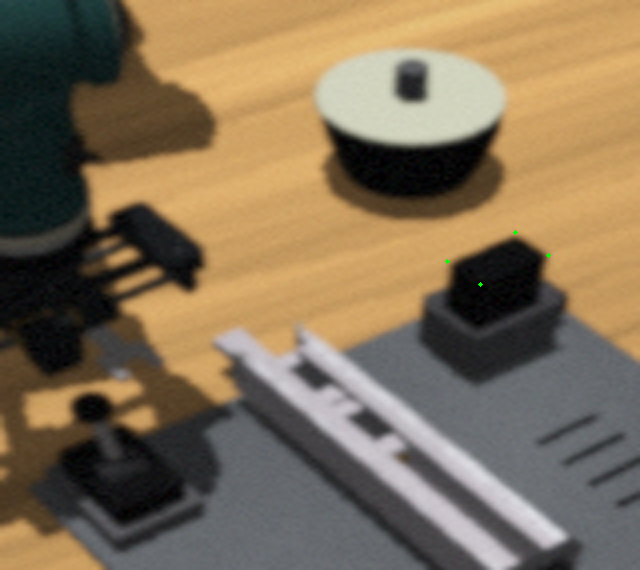

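View pics/dtop.png

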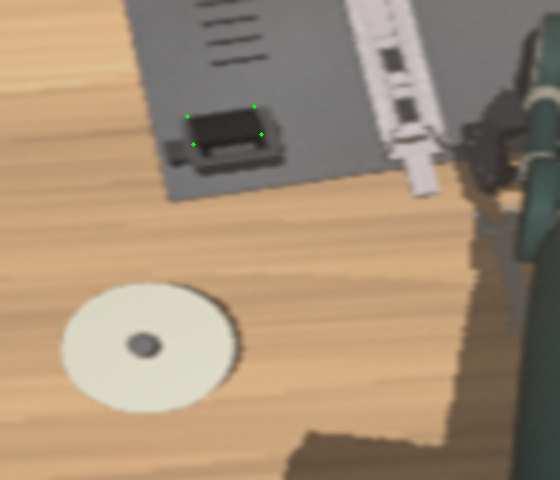

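All the other items are in place: module top at the z=122 marks, diffuser level, cells in. Lining up on the switch and pushing.

>>> {"fn": "jog_arm", "kwargs": {
  "linear": [
    [0.004,0,-0.009],
    [0,0,0],
    [0,0,0]
  ],
  "angular": [
    [-0.2,0.3,-0.3],
    [0,0,0],
    [0,0,0]
  ],
  "claw": [1,1,1]
}}

```text
time_s: 39.52
position: [575.1, -97.7, 159.3]
ee_rot: [[0.994, 0.008, -0.11], [0.11, -0.001, 0.994], [0.008, -1.0, -0.002]]
wrist_force: [0.3, -0.3, -0.2]
opening: 0.002
```

```bash
python3 go.py 658 -87 156 96.35
```

```text
t 39.52 pos [575.1 -97.7 159.3] phi 96.3 tilt [ 0.0082 -0.0023] F [ 0.3 -0.3 -0.2] open 0.002 q6 -1.89
tool delta now [m] [0.0835 0.004  0.0015]
ry deg -0.02
rotvec [ 0.13 -0.02  0.47] delta after turn [0.0835 0.0033 0.0015]
```

>>> {"fn": "jog_arm", "kwargs": {
  "linear": [
    [0.006,0.004,0.001],
    [0.009,0,0],
    [0.009,0,0],
    [0.009,0,0],
    [0.009,0,0],
    [0.009,0,0],
    [0.009,0,0],
    [0.008,0,0]
  ],
  "angular": [
    [0,0,0.4],
    [0,0,0],
    [0,0,0],
    [0,0,0],
    [0,0,0],
    [0,0,0],
    [0,0,0],
    [0,0,0]
  ],
  "claw": [1,1,1,1,1,1,1,1]
}}

```text
time_s: 40.18
position: [649.2, -89.4, 156.9]
ee_rot: [[0.994, 0.001, -0.109], [0.109, -0.003, 0.994], [0.001, -1.0, -0.003]]
wrist_force: [-0.1, -0.3, -0.3]
opening: 0.001
```

```bash
python3 go.py 658 -87 156 96.35
```

```text
t 40.18 pos [649.2 -89.4 156.9] phi 96.2 tilt [ 0.0009 -0.0029] F [-0.1 -0.3 -0.3] open 0.001 q6 -1.85
tool delta now [m] [0.009  0.0009 0.0015]
ry deg -0.1
rotvec [ 0.17 -0.1   0.05] delta after turn [0.009  0.0009 0.0014]
```

>>> {"fn": "jog_arm", "kwargs": {
  "linear": [
    [0.004,0,0.001],
    [0.004,0,0],
    [0.003,0,0]
  ],
  "angular": [
    [0,0,0],
    [0,0,0],
    [0,0,0]
  ],
  "claw": [1,1,1]
}}

```text
time_s: 40.43
position: [660.0, -87.1, 155.5]
ee_rot: [[0.994, -0.007, -0.11], [0.11, -0.003, 0.994], [-0.007, -1.0, -0.003]]
wrist_force: [-17.1, -4.2, 13.9]
opening: 0.004
```

```bash
python3 go.py 658 -87 156 96.35
python3 - <<'E'
from h import *
D=snapshot("scene");cv2.imwrite("pics/e1.png",cv2.resize(D["img"][180:300,170:310],None,fx=5,fy=5,interpolation=2))
E
```

```text
t 40.43 pos [660.  -87.1 155.5] phi 96.3 tilt [-0.007  -0.0027] F [-17.1  -4.2  13.9] open 0.004 q6 -1.85
tool delta now [m] [-0.002  -0.0005  0.0003]
ry deg -0.03
rotvec [ 0.15 -0.03 -0.4 ] delta after turn [-0.002  -0.0005  0.0003]
```

View pics/e1.png

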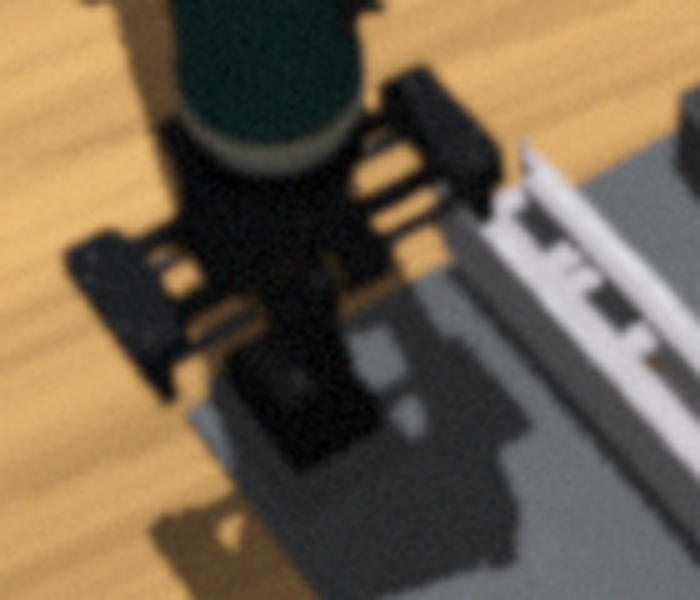

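It hit the end stop firmly at about 17 N, with the lever leaning away. Backing off and looking.

>>> {"fn": "jog_arm", "kwargs": {
  "linear": [
    [-0.01,0,0],
    [-0.02,0,0],
    [-0.02,-0.01,0],
    [-0.01,-0.03,0],
    [0,-0.03,0],
    [-0.02,-0.03,0],
    [-0.03,0,-0.02],
    [-0.03,0,-0.03],
    [-0.02,0,-0.03],
    [0,0,0]
  ],
  "angular": [
    [0,0,0],
    [0,0,0],
    [0,0,0],
    [0,0,0],
    [0,0,0],
    [0,0,0],
    [0,0,0],
    [0,0,0],
    [0,0,0],
    [0,0,0]
  ],
  "claw": [1,1,1,1,1,1,1,1,1,1]
}}

```text
time_s: 41.32
position: [504.5, -184.4, 261.0]
ee_rot: [[0.993, 0.0, -0.116], [0.116, -0.005, 0.993], [-0.0, -1.0, -0.005]]
wrist_force: [1.0, -0.0, -0.6]
opening: 0.003
```

```bash
python3 go.py 500 -150 250 96.35; python3 cells.py
python3 - <<'E'
from h import *
D=snapshot("scene");x0,y0=195,190;im=cv2.resize(D["img"][190:300,195:310],None,fx=6,fy=5,interpolation=2)
for a,c in((-.49,(0,0,255)),(0.41,(0,255,255)),(.51,(0,255,0))):
    q=proj(D,pk([[40+60*np.sin(a),-135,52+60*np.cos(a)]]))[0];cv2.circle(im,(int((q[0]-x0+.5)*6),int((q[1]-y0+.5)*5)),3,c,-1)
cv2.imwrite("pics/e2.png",im)
cv2.imwrite("pics/e3.png",cv2.resize(D["img"][100:384,90:430],None,fx=2.3,fy=2.1,interpolation=2))
E
```

```text
t 41.32 pos [ 504.5 -184.4  261. ] phi 96.6 tilt [-0.0003 -0.0047] F [ 1.  -0.  -0.6] open 0.003 q6 -2.08
tool delta now [m] [-0.0005  0.0108  0.0347]
ry deg 0.29
rotvec [ 0.27  0.29 -0.02] delta after turn [-0.0006  0.011   0.0347]
top px [131.  191.8] world [601.4 470.5] size [54.2 52.3] yaw 88.3
top px [277.6 220.7] world [460.  -27.3] size [145.7  36.1] yaw 7.4
scene px [395.4 170. ] world [593.6 481.9] size [41.9 98.9] yaw -46.0
scene px [220.8 206.5] world [472.2 -32. ] size [149.   35.9] yaw 8.2
cell? [602.7 471.4  17.4] 2.0
```

View pics/e2.png

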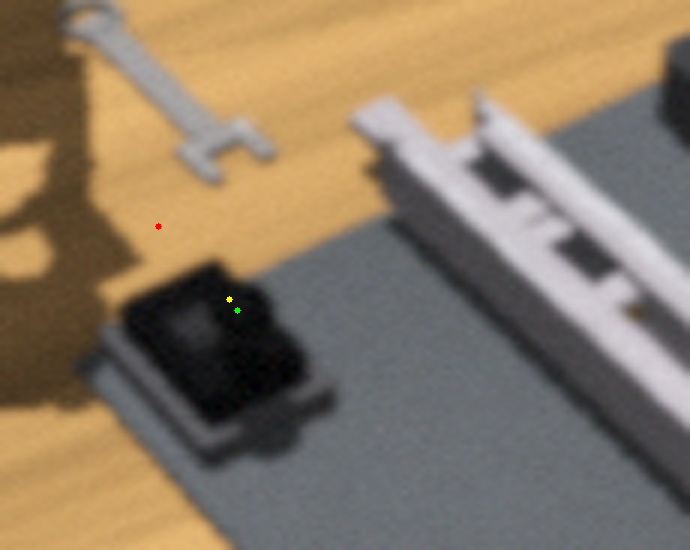

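View pics/e3.png

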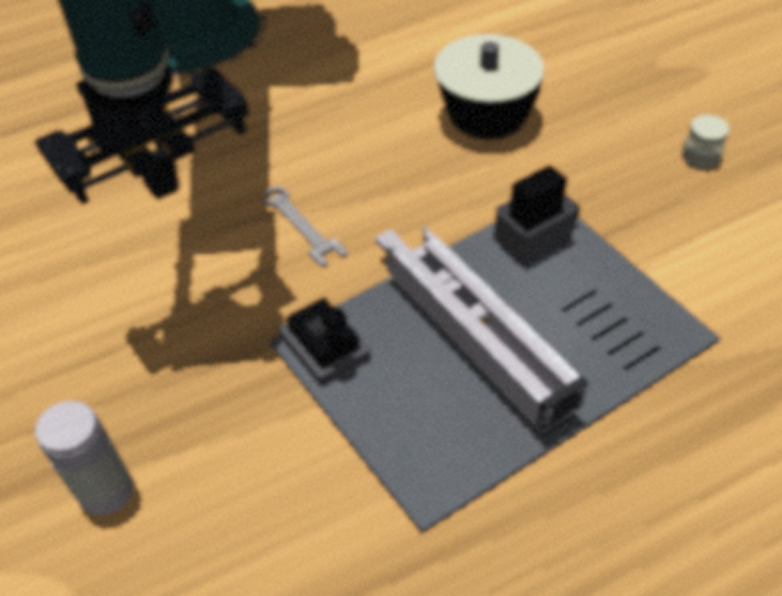

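Run:
```python
from h import *
for n,(x0,y0,x1,y1),f in(("scene",(205,225,265,285),11),("top",(268,140,308,190),12)):
    D=snapshot(n);im=cv2.resize(D["img"][y0:y1,x0:x1],None,fx=f,fy=f,interpolation=2)
    im=np.clip(im.astype(float)*2.2,0,255).astype(np.uint8)
    b=np.array([1.5,.5]) if n=="scene" else 0
    for a,c in((.31,(0,0,255)),(0.41,(0,255,255)),(.51,(0,255,0))):
        q=proj(D,pk([[40+60*np.sin(a),-135,52+60*np.cos(a)]]))[0]+b-[x0,y0]+.5;cv2.circle(im,tuple(map(int,q*f)),int(13/ (2.68 if n=="scene" else 3.2)*f),c,1)
    cv2.imwrite(f"pics/f_{n}.png",im)
```

```text
(no output)
```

View pics/f_scene.png

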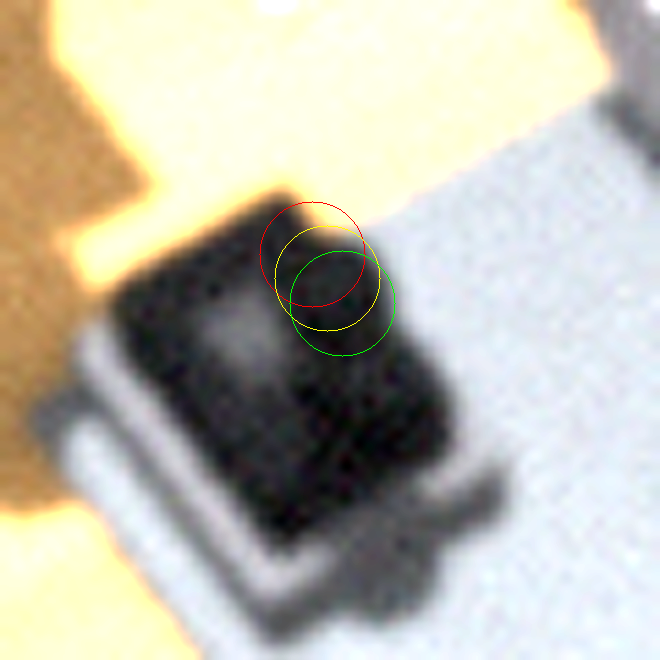

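View pics/f_top.png

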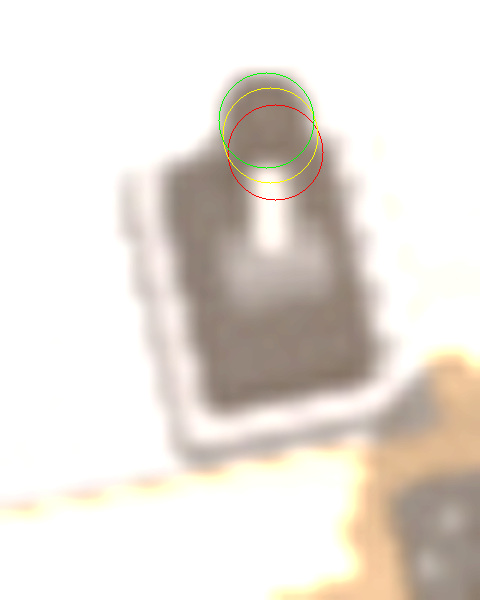

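The ball matches the fully-on position in both views, and the gripper is clear of everything. Handing in.

```bash
python3 -c "
from workcell import *
print(sign_off())"
```

```text
the job is handed in; nothing more can be done
None
```

I finished the whole job in the order asked and handed it in at about 41 s. I moved nothing else on purpose.

- **Diffuser:** it sits level on the lamp's rim. Contact came at the expected height, and the scene camera puts its centre about 3 mm from my lamp estimate, inside the 5 mm play.
- **Module:** it is pushed down past the sprung ball to a hard stop, with its underside 12 mm above the bench. In both views its top matches the 122 mm home height within about a pixel. I had no reading of the ball itself, so the click is judged from that depth and the drop in force on the way down.
- **Cells:** only two were on the bench, and both are in the tube. The second was knocked aside during the run, so I measured its position again before gripping it. Its rear end is about 12–13 mm inside the mouth.
- **Switch:** I swung it last, to its end stop, where the push rose to about 17 N. In both views the ball then matched the fully-on position.
- **Can, jar and wrench:** I did not touch them. The wrench and jar still measured within about 2 mm of where they were. I checked the can only by eye.

The two cameras disagreed by about 2–3 mm, mainly in x, so I used averages. No check failed.

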